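Shift the tower into gear and lock its gate with the snap-in plate

ROBOT

A 6-joint arm with a two-finger parallel gripper is mounted at the origin on the work surface; the furniture and walls round the work are solid. World frame = base frame: x ahead of the robot, y to its left, z up, the work surface at z = 0. Lengths are in m, angles in rad, forces in N, time in s.
With the tool pointing down it reaches from about 0.3 to 0.75 m from the base axis. Payload 8.5 kg.
Tool frame: the origin (TCP) lies on the centre line of the jaws, within the pads' length; the fingertips stand 22 mm ahead of it and the grasp point (between the pads) lies 3 mm ahead of it; x points along the fingers, y is the direction in which the jaws open and shut, and the axes are right-handed (so a half turn about x gives the same grasp; the last joint's range is limited). The gripper opens to 88 mm and grips with 3 to 60 N. Pads are 18 mm wide; open, the fingers measure 123 mm over their backs; the gripper's body (75 mm by 187 mm) begins 45 mm behind the grasp point.
Start: joints at [1.124, 0.381, 1.297, -0, 1.464, -0.215], TCP at [0.126, 0.535, 0.222] pointing down, gripper open.
Joint ranges: [-3.11, 3.11], [-0.89, 2.33], [0.22, 2.48], [-1.42, 4.56], [0.17, 2.85], [-2.88, 2.88]. Speed limits (rad/s): [2.39, 2.39, 3.14, 3.14, 3.14, 3.14].

INTERFACE

Orientations are given as a rotation vector (axis times angle).
In Python, from bench import * gives the robot as it stands.
- The arm moves only by the shell command python3 -m handwheel 'ROWS' [FORCE]. ROWS is JSON, a list that holds one entry, the list of rows, each a list of 5 numbers: the finger opening in mm, from 0 to 88.1, then the shift along the tool's x, y, z in mm, then the turn about the tool's x in degrees. A call has 1 to 8 rows; each row shifts and turns the commanded pose from where the row before left it, along the tool's axes as they then stand; what a row does not reach is not made up. A row lasts 1/12 s, in which the tool goes at most 41.7 mm and 7.16 degrees, less where a joint would pass 70% of its speed; a pose out of reach is approached as far as the arm can. A call with a gripper value outside its range is refused whole. The fingers move at their own pace and stop on an object; FORCE is the grip in N (left out, the last holds). Time passes only in rows, so rows that do not move let the fingers close. It gives the time, the measured TCP pose, the force and the opening at its end, in the units of the state.
- sense(): the state, without advancing time (a new reading comes with each control period).
- snapshot(name): name is "side" or "top"; returns a dict with "img" (420x560x3 uint8, red, green, blue), "mtx" (3x3 intrinsics, pixels), "extrinsics" (4x4, takes a point from world to camera coordinates). Camera axes: x right, y down, z forward; pixel columns grow to the right and rows downward; lengths in m; the calibration is good to about 2 mm. A picture is of the moment at which its call begins. There is no depth.
- hand_in(): hands the job in, once; it reports no verdict.
The state is a dict: "time": time; "joint_positions": joint angles; "qd": joint speeds; "joint_torque": joint torques, N m; "tool_pos": TCP position; "orientation": TCP orientation; "ft_force": force on the tool from outside, world axes, zero at the start; "torque": the same for the moment, N m; "finger_gap": finger opening in m.
Only numpy, scipy, OpenCV 4.12 (cv2) and the standard library are available. Lean on these libraries where they do the work, as an engineer would, in place of code of your own. Each camera call takes 0.05 s, during which the arm holds its last target.

TASK

The rebuilt shift tower is to go back on its gearbox locked in gear: work the gear lever through the H gate, along the right-hand lane to neutral, across, and fully ahead into the left lane. Then set the loose L-shaped lock plate on the gate with its open corner round the lever, and press it down past the resistance of the two spring catches until both have snapped back over its edges and it lies flat on the gate; then stop pushing, and never bear on it with more than about 5 kg. Leave the other parts on the bench standing where they are.

Things in the scene. Friction and masses are not known exactly. Their poses are not given: they have to be found in the camera images.
- tower: Shift tower fixed on the bench, 156 x 118 x 85 mm high without its lever: grey casting with a flat dark gate plate on top (116 x 84 mm, top 85 mm above the bench). Origin: centre of the foot, on the bench; x points ahead (away from the operator), y to its left. The H-shaped opening: two lanes 15 mm wide and 62 mm long (along x) at y = +17 and -17 mm, joined by the neutral slot at x = 0 (17 mm wide).
- gate_seat (a point): Where the lock plate's origin lies when it is home: on the tower's axis, 61 mm above the bench (24 mm below the gate's top). Axes as the tower's.
- knob (a point): Centre of the lever's round black knob, 38 mm across; 175 mm from the lever's pivot, which lies on the tower's axis 8 mm above the bench. The lever's steel stem is 12 mm thick.
- lever_across (a joint): Lever's lean to the side, rad, + to the tower's left. About -0.23 in the right lane, +0.23 in the left lane. Slight friction (1 to 2 N at the knob), it stays where it is left. It can change only in neutral (lever_fore within 0.03 of 0); the gate's edges stop the stem.
- lever_fore (a joint): Lever's lean ahead, rad, + ahead: 0 in neutral, about +0.31 at the front end of a lane and -0.31 at the rear end. Stays where it is left. Fully ahead means over 0.24.
- lock_plate: Loose steel lock plate, about 0.2 kg, standing on two tongues. Origin: under the tongues, at bench level as it stands; x ahead, y left as when mounted. L-shaped plate 24 to 32 mm above the origin: x -54 to +10 over y -40 to +40 mm, and on the right (y -40 to -1) on to x +44. Tongues 12 mm wide, chamfered, below it at y +17 (x -28 to +9) and y -17 (x -28 to +28), fill the lanes.
- open_corner (a point): Middle of the plate's open front left corner, where the lever stands in the end, at (26, 19, 28) mm on the lock plate; the tongues keep the plate from going down with the lever anywhere else. Ears 4 mm thick (z 24 to 28) on both sides of the plate reach y = +-47 mm at x -37 to -3: they go under the catches.
- rib_top (a point): On the top of the upright grip rib (14 mm wide across y, x -53 to +5, 32 mm high), at (-20, 0, 64) mm on the plate: also the place to press, midway between the catches. Set on the catches the plate stands about 13 mm above home. Pressing takes 8 to 15 N at the peak, 1 to 6 mm down; over the last 6 mm the catches draw it in.
- catch_left (a joint): Spring steel catch on the tower's left side: a leaf with a rolled nose 12 mm thick at tower x -20, y +50, 95 mm above the bench (top 101 mm), 36 mm long. Angle, rad: 0 at rest, up to about 0.1 when the plate pushes it outward, under 0.04 again when it has snapped back over the plate's ear.
- catch_right (a joint): The same catch on the tower's right side (y -50 mm).
- stub_axle: Bystander: splined stub axle upright on its flange, 92 mm across, 158 mm high; origin under its centre.
- bearing_cone: Bystander: tapered roller bearing cone, 66 mm across, 30 mm high; origin under its centre.
- cross_block: Bystander: round steel block with bores, 54 mm across, 36 mm high; origin under its centre.

How it is judged:
On the way, in this order (a step that is already met when the one before it is completed fails the run):
1. the lever stands fully ahead in the left lane (value of joint lever_across above 0.17 rad and value of joint lever_fore above 0.24 rad), for 0.2 s.
2. the lock plate is flat down on the gate and both catches have snapped back over it (z of lock_plate in the frame of gate_seat between -0.004 and 0.0025 m and horizontal distance between lock_plate and gate_seat below 0.006 m and angle between lock_plate's own z axis and vertical below 0.05 rad and angle between the x axis of lock_plate and the x axis of tower, either way round below 0.12 rad and value of joint each of catch_left, catch_right below 0.04 rad), for 0.2 s.
At the end, for the whole second after the job is handed in: Lever ahead in the left lane (fore over 0.24, across over 0.17 rad); lock plate flat on the gate within 2.5 mm of home in height and 6 mm sideways, both catches back (under 0.04 rad), at rest and let go; bystanders within 25 mm of where they stood (all of step 1 and all of step 2 and linear speed of lock_plate below 0.01 m/s); the robot touches nothing.
It fails at once if the lock plate is pressed on the tower with more than 50 N (contact force between lock_plate and tower above 50 N).
It fails at once if stub axle is moved more than 25 mm or tipped (distance of stub_axle from where it was at the start of the episode above 0.025 m or angle between stub_axle's own z axis and vertical above 0.3 rad).
It fails at once if cross block is moved more than 25 mm or tipped (distance of cross_block from where it was at the start of the episode above 0.025 m or angle between cross_block's own z axis and vertical above 0.3 rad).
It fails at once if bearing cone is moved more than 25 mm or tipped (distance of bearing_cone from where it was at the start of the episode above 0.025 m or angle between bearing_cone's own z axis and vertical above 0.3 rad).
It also fails if it takes over 72 s, if anything falls off the work surface, if the arm or the gripper's body presses on something with over 40 N, if the wrist force passes 120 N, or if a joint passes its speed limit or range.

## Working session

There is one attempt and no reset: what is moved stays moved. The work goes in short steps, Python scripts to look and compute and a shell command to move; the robot and the scene stay as the last step left them, time stands still between calls to the robot, and variables do not carry over. Pictures are saved under pics/ and viewed, and the job is handed in when it is done.

```bash
ls; mkdir -p pics
python3 - <<'E'
from bench import *
import cv2
s=sense(); print(s)
for n in("side","top"):
    d=snapshot(n); cv2.imwrite(f"pics/{n}0.png",d["img"][:,:,::-1]); print(n,d["mtx"],d["extrinsics"])
E
```

```text
pics
{'time': 0.0, 'joint_positions': array([ 1.12373467e+00,  3.81203559e-01,  1.29825064e+00, -1.18350258e-05,
        1.46358394e+00, -2.15284977e-01]), 'qd': array([ 4.49805848e-04, -6.39485978e-04,  7.32509581e-05, -6.13762049e-04,
       -8.75807497e-04, -1.92034076e-03]), 'joint_torque': array([-3.40759534e-04, -4.37928164e+01, -2.24554986e+01,  7.13219843e-02,
        3.51996766e-02, -8.93873153e-05]), 'tool_pos': array([0.12620399, 0.53501768, 0.22123714]), 'orientation': array([ 0.18089517,  1.56358521, -0.18305245]), 'ft_force': array([ 6.25842947e-05, -1.80688132e-01,  2.60021288e-02]), 'torque': array([ 0.03095726, -0.03363236, -0.01937486]), 'finger_gap': 0.08805796554427606}
side [[462.44788122   0.         279.67654767]
 [  0.         462.44788122 211.89721064]
 [  0.           0.           1.        ]] [[-0.73620314  0.67641522  0.02161889  0.39889437]
 [ 0.41203641  0.47333999 -0.77857258 -0.10427262]
 [-0.53687143 -0.56427981 -0.62718209  1.73009792]
 [ 0.          0.          0.          1.        ]]
top [[484.83806434   0.         280.52805169]
 [  0.         484.83806434 206.29348535]
 [  0.           0.           1.        ]] [[-1.86541203e-02 -9.99825452e-01  1.04355910e-03 -4.02830430e-03]
 [-9.77208289e-01  1.80113741e-02 -2.11517256e-01  5.44676409e-01]
 [ 2.11461540e-01 -4.96544294e-03 -9.77373706e-01  1.36403139e+00]
 [ 0.00000000e+00  0.00000000e+00  0.00000000e+00  1.00000000e+00]]
```

View pics/side0.png

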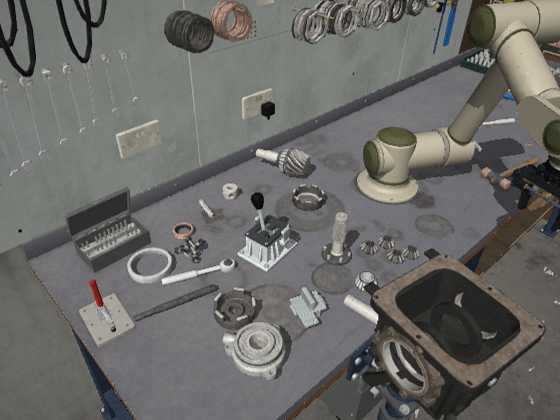

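View pics/top0.png

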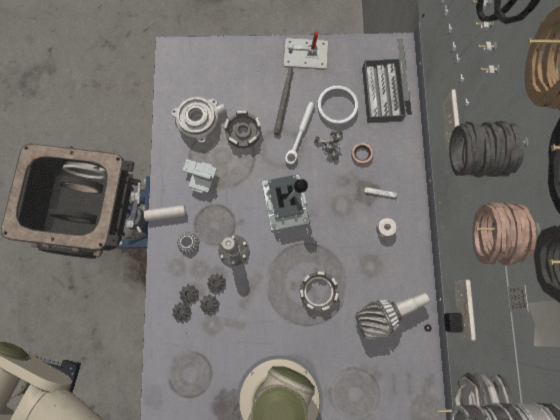

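Both views show the tower (top ≈(287,203), side ≈(268,240)) with the lever knob at its front right (top ≈(301,186)). The lock plate is at top ≈(199,177), and the stub axle at top ≈(233,250) stands between the robot and those. I'll zoom in next.

Run:
```python
import cv2
a=cv2.imread("pics/top0.png")
cv2.imwrite("pics/top0_tower.png",cv2.resize(a[160:245,240:340],None,fx=7,fy=7,interpolation=cv2.INTER_CUBIC))
cv2.imwrite("pics/top0_plate.png",cv2.resize(a[145:205,165:235],None,fx=8,fy=8,interpolation=cv2.INTER_CUBIC))
b=cv2.imread("pics/side0.png")
cv2.imwrite("pics/side0_tower.png",cv2.resize(b[185:280,225:310],None,fx=6,fy=6,interpolation=cv2.INTER_CUBIC))
cv2.imwrite("pics/side0_plate.png",cv2.resize(b[275:340,275:345],None,fx=8,fy=8,interpolation=cv2.INTER_CUBIC))
```

```text
(no output)
```

View pics/top0_tower.png

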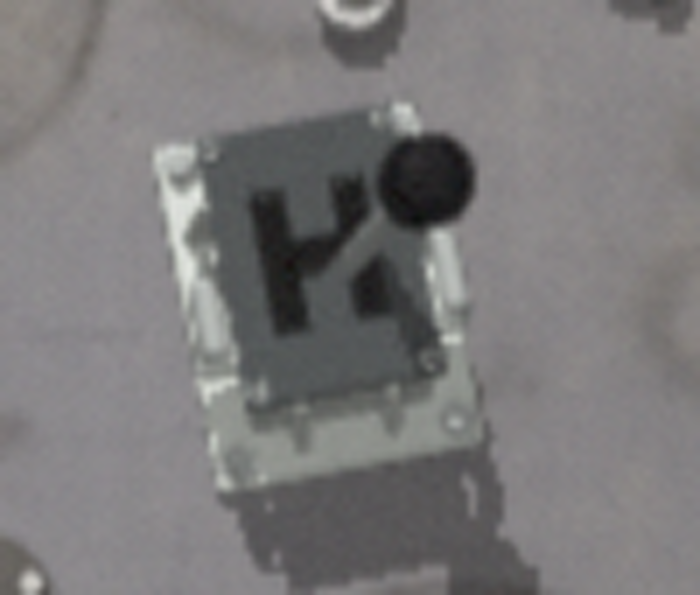

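View pics/top0_plate.png

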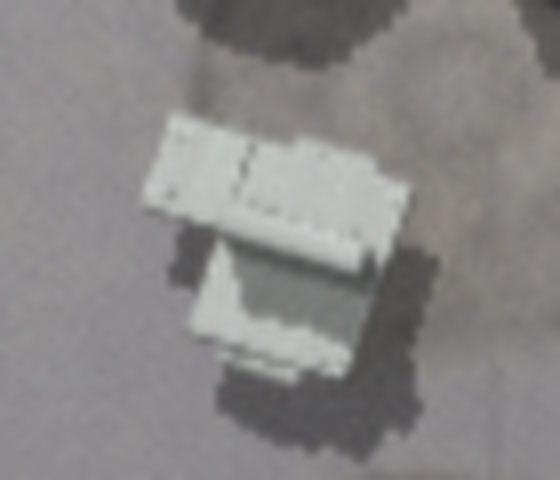

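View pics/side0_tower.png

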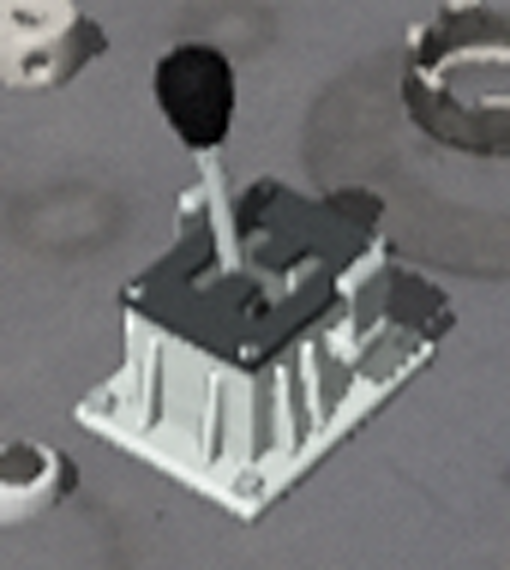

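View pics/side0_plate.png

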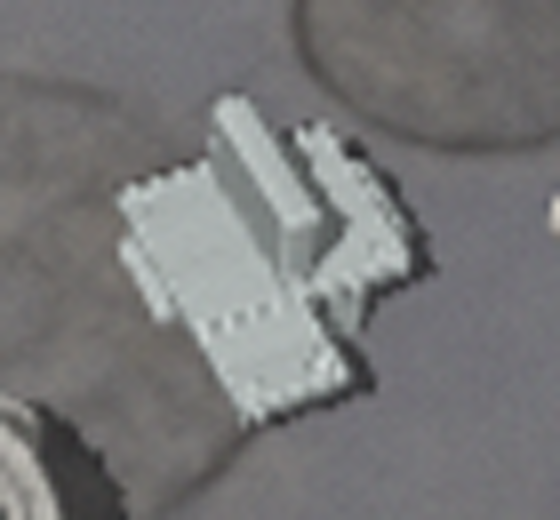

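The tower's x points up in the top image, with a yaw of about +10°. The lever is in the right lane. The plate's long arm points to image left, a yaw of about 72°, and its rib is visible. Next I'll measure these numerically.

```bash
cat > h.py <<'E'
import numpy as np, cv2
from scipy.spatial.transform import Rotation as R
from bench import *
def ray(d,u,v):
    E=d["extrinsics"];Rm=E[:3,:3];c=-Rm.T@E[:3,3]
    q=cv2.undistortPoints(np.array([[[u,v]]],float),d["mtx"],None)[0,0]
    r=Rm.T@np.array([q[0],q[1],1]);return c,r/np.linalg.norm(r)
def onz(d,u,v,z):
    c,r=ray(d,u,v);return c+r*(z-c[2])/r[2]
def tri(d1,p1,d2,p2):
    P=[d["mtx"]@d["extrinsics"][:3] for d in(d1,d2)]
    X=cv2.triangulatePoints(P[0],P[1],np.array(p1,float).reshape(2,1),np.array(p2,float).reshape(2,1))[:,0]
    X=X[:3]/X[3]
    return X
def proj(d,X):
    x=d["mtx"]@(d["extrinsics"]@np.append(X,1))[:3];return x[:2]/x[2]
def tow(X,T,yaw):
    c,s=np.cos(yaw),np.sin(yaw);x,y=X[0]-T[0],X[1]-T[1]
    return np.array([c*x+s*y,-s*x+c*y,X[2]])
E
python3 - <<'E'
from h import *
s=sense();M=R.from_rotvec(s["orientation"]).as_matrix();print("tool axes cols\n",M.round(3))
t=snapshot("top");sd=snapshot("side")
np.savez("cams.npz",tm=t["mtx"],te=t["extrinsics"],sm=sd["mtx"],se=sd["extrinsics"])
print("cams",[(-d["extrinsics"][:3,:3].T@d["extrinsics"][:3,3]).round(3) for d in(t,sd)])
# knob masks
for n,d,b in(("top",t,(240,160,340,245)),("side",sd,(225,185,310,280))):
    g=d["img"][b[1]:b[3],b[0]:b[2]].max(2)
    m=(g<45).astype(np.uint8)
    k,l,st,ce=cv2.connectedComponentsWithStats(m)
    for i in range(1,k):
        if st[i,4]>25: print(n,"black",st[i],ce[i]+b[:2])
# gate mask in top
im=t["img"].astype(int);b=(240,160,340,245);g=im[b[1]:b[3],b[0]:b[2]]
for n,uv in (("gate",(24,33)),("gate",(45,22)),("gate",(30,50)),("bench",(10,20)),("slot",(38,35)),("shadow",(55,45))): print(n,uv,g[uv[1],uv[0]])
E
```

```text
tool axes cols
 [[-0.001  0.23   0.973]
 [-0.001  0.973 -0.23 ]
 [-1.    -0.001 -0.   ]]
cams [array([ 0.244, -0.007,  1.448]), array([1.265, 0.756, 0.995])]
top black [ 54  20  13  13 121] [300.19834711 185.68595041]
top black [ 36  26  16  21 126] [282.4047619  195.26190476]
top black [51 37  5  8 27] [292.74074074 201.22222222]
side black [ 26   8  13  16 161] [257.31055901 200.17391304]
gate (24, 33) [193 198 190]
gate (45, 22) [82 85 85]
gate (30, 50) [140 144 141]
bench (10, 20) [139 136 138]
slot (38, 35) [34 34 34]
shadow (55, 45) [74 74 75]
```

Run:
```python
from h import *
t=snapshot("top");sd=snapshot("side")
b=(240,160,340,245);g=t["img"][b[1]:b[3],b[0]:b[2]].astype(int)
m=(g.max(2)<105).astype(np.uint8)
# cut off shadow below tower / knob: keep biggest, picture it
cv2.imwrite("pics/gm.png",cv2.resize(m*255,None,fx=7,fy=7,interpolation=cv2.INTER_NEAREST))
K=tri(t,(300.2,185.7),sd,(257.4,199.0));print("knob",K.round(4),proj(t,K).round(1),proj(sd,K).round(1))
# hand picked gate corners from crop (z=.085)
C=np.array([(200,145),(395,107),(447,368),(255,410)])/7+b[:2]-0.0
W=np.array([onz(t,*p,0.085)for p in C]);print(W.round(4))
print("sides",np.linalg.norm(np.roll(W,-1,0)-W,axis=1).round(4),"centre",W.mean(0).round(4))
f=(W[0]-W[3])+(W[1]-W[2]);print("yaw",np.degrees(np.arctan2(f[1],f[0])))
# slot ends for left lane and right lane
for n,p in dict(LLf=(267,190),LLr=(293,332),RLf=(349,177),RLr=(377,315)).items(): print(n,onz(t,p[0]/7+b[0],p[1]/7+b[1],.085).round(4))
```

```text
knob [ 0.5743 -0.0674  0.1776] [300.  185.9] [257.2 198.9]
[[ 0.6155  0.0194  0.085 ]
 [ 0.6304 -0.0621  0.085 ]
 [ 0.5191 -0.0806  0.085 ]
 [ 0.503  -0.0016  0.085 ]]
sides [0.0828 0.1129 0.0806 0.1145] centre [ 0.567  -0.0312  0.085 ]
yaw 9.992176705102924
LLf [ 0.5957 -0.0081  0.085 ]
LLr [ 0.5353 -0.0178  0.085 ]
RLf [ 0.6006 -0.0422  0.085 ]
RLr [ 0.5418 -0.0524  0.085 ]
```

View pics/gm.png

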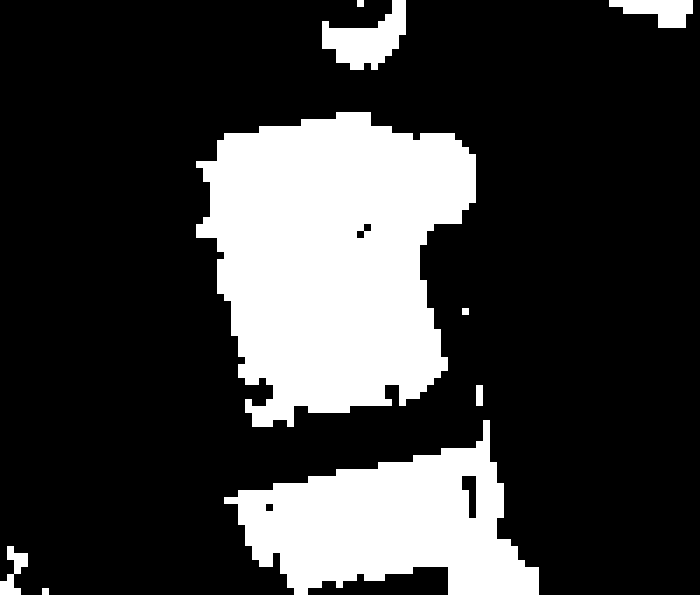

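Run:
```python
from h import *
t=snapshot("top");sd=snapshot("side")
T=np.array([.5675,-.0307]);y=np.radians(9.7);c,s=np.cos(y),np.sin(y)
def w(x,yy,z): return np.array([T[0]+c*x-s*yy,T[1]+s*x+c*yy,z])
A=cv2.resize(t["img"][160:245,240:340][:,:,::-1],None,fx=6,fy=6,interpolation=cv2.INTER_CUBIC)
B=cv2.resize(sd["img"][185:280,225:310][:,:,::-1],None,fx=6,fy=6,interpolation=cv2.INTER_CUBIC)
def dot(X,col):
    for im,d,o in((A,t,(240,160)),(B,sd,(225,185))):
        p=(proj(d,X)-o+.5)*6;cv2.circle(im,tuple(int(v) for v in p),3,col,-1)
for X in [(58,42,85),(58,-42,85),(-58,42,85),(-58,-42,85)]: dot(w(*[v/1e3 for v in X]),(0,0,255))
for yy in(17,-17):
    for x in(31,-31):
        dot(w(x/1e3,yy/1e3,.085),(0,255,0))
for X in[(78,59,0),(-78,59,0),(78,-59,0),(-78,-59,0)]: dot(w(*[v/1e3 for v in X]),(255,0,0))
for f,col in((0,(0,255,255)),(.1,(255,0,255)),(-.1,(255,255,0))):
    for r in(.077,.12,.175):
        dot(w(r*np.sin(f),r*np.sin(-.23),.008+r*np.cos(f)*np.cos(.23)),col)
cv2.imwrite("pics/chk.png",np.hstack([cv2.resize(A,(420,357)),cv2.resize(B,(380,425))[:357]]) if 0 else A);cv2.imwrite("pics/chk2.png",B)
```

```text
(no output)
```

View pics/chk.png

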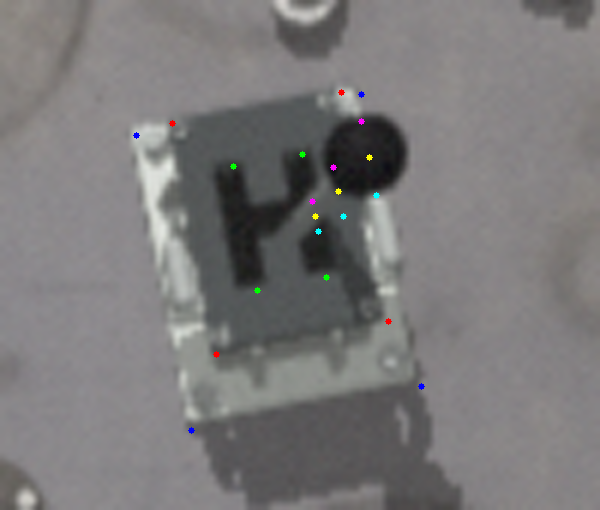

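View pics/chk2.png

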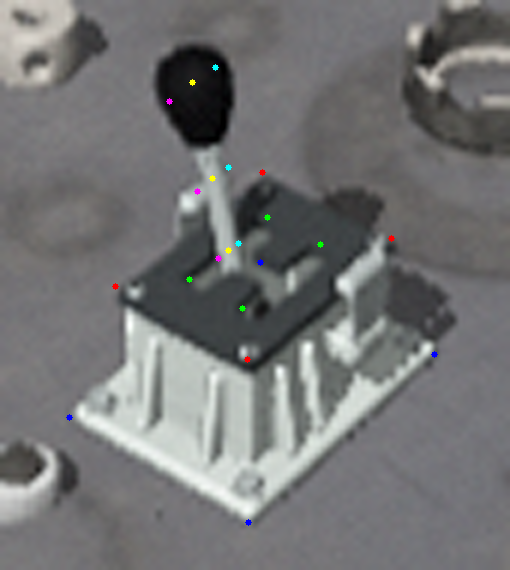

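The tower model fits both views within about 1 px (≈2 mm): centre (0.5675, −0.0307), yaw 9.7°. The knob at (0.574, −0.068, 0.178) means across ≈ −0.23 and fore ≈ 0, so the lever is near neutral in the right lane. I'll raise the tool and turn it to the tower's yaw.

```bash
cat > d.py <<'E'
import sys
from h import *
# usage: d.py x y z yawdeg -> remaining move in tool axes (mm, deg about tool x)
s=sense();M=R.from_rotvec(s["orientation"]).as_matrix();p=s["tool_pos"]
yaw=np.degrees(np.arctan2(M[1,2],M[0,2]))
print("t",round(s["time"],2),"tcp",p.round(4),"yaw",yaw.round(2),"tilt",np.degrees(np.arccos(-M[2,0])).round(2),"F",s["ft_force"].round(2),"gap",round(s["finger_gap"]*1e3,1))
tp=tow(p,np.array([.5675,-.0307]),np.radians(9.7));print("tcp in tower frame mm",(tp*1e3).round(1))
if len(sys.argv)>3:
    X=np.array([float(v) for v in sys.argv[1:4]]);print("move tool xyz mm",(M.T@(X-p)*1e3).round(1))
    if len(sys.argv)>4: print("turn deg",round(yaw-float(sys.argv[4]),2))
E
python3 -m handwheel '[[[88,-10,0,0,-5.75],[88,-10,0,0,-5.75],[88,-10,0,0,-5.75],[88,-10,0,0,-5.75],[88,0,0,0,0]]]' 20
python3 d.py 0.574 -0.069 0.24 9.7
```

```text
time: 0.82
tool_pos: [0.1266, 0.5358, 0.2636]
orientation: [-0.134, 1.565, 0.138]
ft_force: [-0.5, -0.0, 0.6]
finger_gap: 0.088
t 0.82 tcp [0.1266 0.5358 0.2636] yaw 9.92 tilt 0.19 F [-0.53 -0.    0.61] gap 88.0
tcp in tower frame mm [-339.2  632.7  263.6]
move tool xyz mm [  22.5 -672.9  336.5]
turn deg 0.22
```

```bash
python3 -m handwheel '[[[88,0,-33,16.5,0],[88,0,-33,16.5,0],[88,0,-33,16.5,0],[88,0,-33,16.5,0],[88,0,-33,16.5,0],[88,0,-33,16.5,0],[88,0,-33,16.5,0],[88,0,-33,16.5,0]]]'
python3 d.py 0.574 -0.069 0.24 9.7
```

```text
time: 1.48
tool_pos: [0.3015, 0.2957, 0.2615]
orientation: [-0.131, 1.567, 0.131]
ft_force: [0.5, 1.8, -0.5]
finger_gap: 0.088
t 1.48 tcp [0.3015 0.2957 0.2615] yaw 9.53 tilt 0.01 F [ 0.54  1.83 -0.48] gap 88.0
tcp in tower frame mm [-207.2  366.6  261.5]
move tool xyz mm [  21.4 -404.8  208.4]
turn deg -0.17
```

```bash
python3 -m handwheel '[[[88,0,-33,17,0],[88,0,-33,17,0],[88,0,-33,17,0],[88,0,-33,17,0],[88,0,-33,17,0],[88,0,-33,17,0],[88,0,-33,17,0],[88,0,-33,17,0]]]'
python3 -m handwheel '[[[88,0,-33,17,0],[88,0,-33,17,0],[88,0,-33,17,0],[88,0,-15,10,0],[88,0,0,0,0],[88,0,0,0,0]]]'
python3 d.py 0.574 -0.069 0.181 9.7
```

```text
time: 2.15
tool_pos: [0.4803, 0.0583, 0.2613]
orientation: [-0.13, 1.567, 0.13]
ft_force: [0.6, 0.3, -0.3]
finger_gap: 0.0882
time: 2.65
tool_pos: [0.5589, -0.0423, 0.2608]
orientation: [-0.13, 1.568, 0.131]
ft_force: [0.2, 0.3, 0.8]
finger_gap: 0.0879
t 2.65 tcp [ 0.5589 -0.0423  0.2608] yaw 9.52 tilt 0.1 F [0.24 0.28 0.85] gap 87.9
tcp in tower frame mm [-10.4 -10.  260.8]
move tool xyz mm [ 79.8 -28.9  10.6]
turn deg -0.18
```

```bash
python3 -m handwheel '[[[88,0,-15,5,0],[88,0,-14,5,0],[88,20,0,0,0],[88,20,0,0,0],[88,20,0,0,0],[88,20,0,0,0],[88,0,0,0,0]]]'
python3 d.py 0.574 -0.069 0.181 9.7
python3 - <<'E'
from h import *
t=snapshot("top");sd=snapshot("side")
a=cv2.resize(t["img"][150:245,240:350],None,fx=4,fy=4,interpolation=2);b=cv2.resize(sd["img"][165:270,215:315],None,fx=3.62,fy=3.62,interpolation=2)
cv2.imwrite("pics/k1.png",np.hstack([a[:380],b[:380]])[:,:,::-1])
E
```

```text
time: 3.23
tool_pos: [0.572, -0.0679, 0.1786]
orientation: [-0.131, 1.573, 0.135]
ft_force: [-0.8, 0.7, 0.9]
finger_gap: 0.088
t 3.23 tcp [ 0.572  -0.0679  0.1786] yaw 9.72 tilt 0.36 F [-0.79  0.74  0.88] gap 88.0
tcp in tower frame mm [ -1.8 -37.4 178.6]
move tool xyz mm [-2.4 -1.5  1.8]
turn deg 0.02
```

View pics/k1.png

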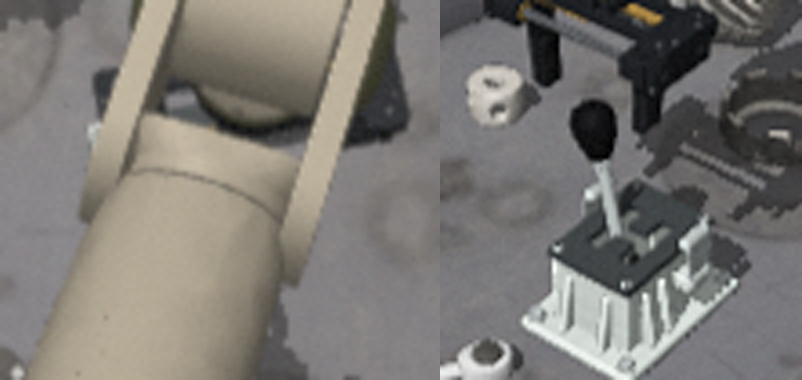

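Run:
```python
from h import *
sd=snapshot("side");s=sense();M=R.from_rotvec(s["orientation"]).as_matrix();p=s["tool_pos"]
for sg in(1,-1):
    for dz in (-9,9):
        X=p+M@np.array([.022,sg*.044,dz/1e3]);print(sg,dz,((proj(sd,X)-(215,165))*3.62+440*np.array([1,0])).round(0))
print("knob",((proj(sd,np.array([.574,-.068,.178]))-(215,165))*3.62+[440,0]).round(0))
```

```text
1 -9 [641. 154.]
1 9 [627. 165.]
-1 -9 [558. 112.]
-1 9 [544. 122.]
knob [592. 122.]
```

Run:
```python
from h import *
sd=snapshot("side");print(sense()["tool_pos"])
cv2.imwrite("pics/k2.png",cv2.resize(sd["img"][150:240,215:315],None,fx=6,fy=6,interpolation=2)[:,:,::-1])
```

```text
[ 0.57426339 -0.06880712  0.18346886]
```

View pics/k2.png

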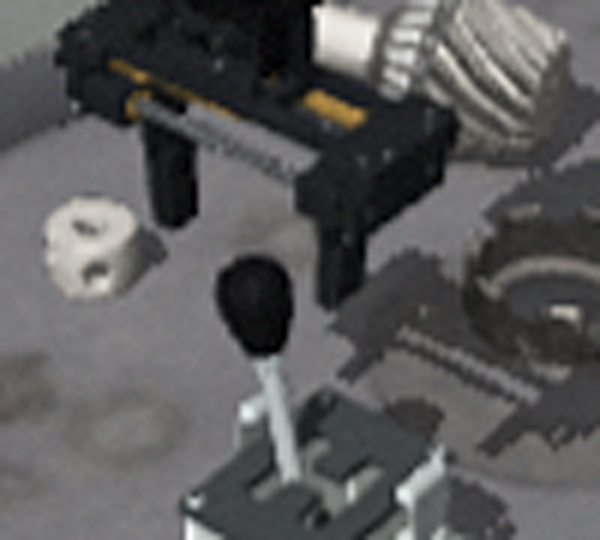

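Run:
```python
from h import *
sd=snapshot("side");s=sense();M=R.from_rotvec(s["orientation"]).as_matrix();p=s["tool_pos"];print(p)
im=cv2.resize(sd["img"][150:240,215:315],None,fx=6,fy=6,interpolation=2)[:,:,::-1].copy()
def dot(v,c):
    q=(proj(sd,p+M@np.array(v))-(215,150)+.5)*6;cv2.circle(im,tuple(int(a) for a in q),3,c,-1)
for sg in(1,-1):
    for z in(-.009,.009):
        for w in (.044,.0615): dot((.022,sg*w,z),(0,255,0))
    for z in(-.0375,.0375): dot((-.042,sg*.0935,z),(0,0,255))
dot((0,0,0),(255,255,0))
cv2.imwrite("pics/k3.png",im)
```

```text
[ 0.57426867 -0.0688535   0.18344336]
```

View pics/k3.png

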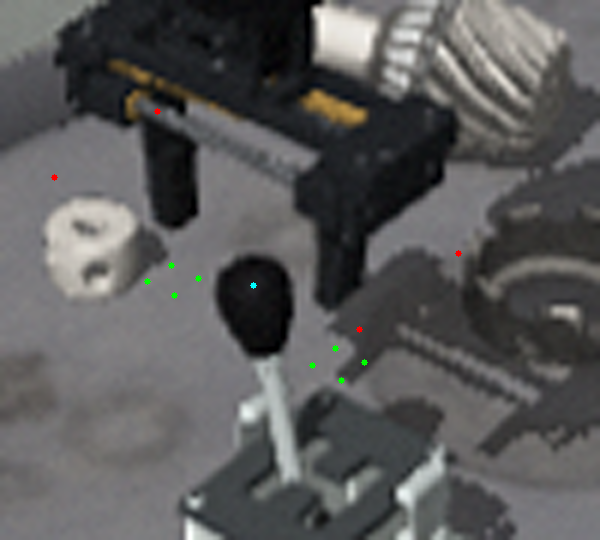

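Run:
```python
from h import *
t=snapshot("top");sd=snapshot("side")
for d in(t,sd): print([proj(d,np.array(X)).round(1) for X in((0,0,0),(.126,.535,.2),(0.574,-.069,.1))])
cv2.imwrite("pics/s4.png",sd["img"][:,:,::-1]);cv2.imwrite("pics/t4.png",t["img"][:,:,::-1])
```

```text
[array([279.1, 399.9]), array([ 60.5, 364.4]), array([299.5, 192.8])]
[array([386.3, 184. ]), array([531.4, 228.8]), array([257.1, 219.1])]
```

View pics/s4.png

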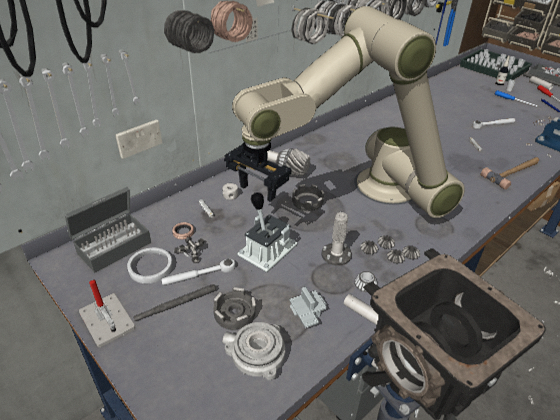

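View pics/t4.png

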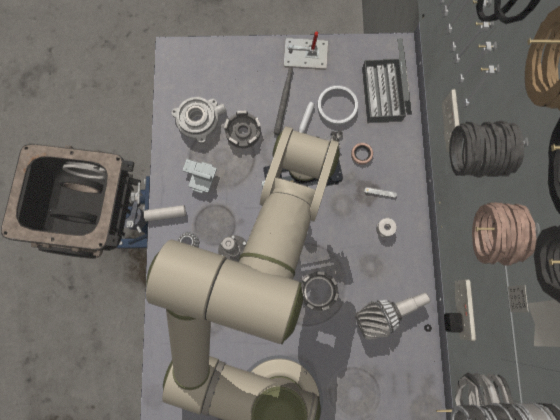

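The side view puts the fingertips about 10 px (20–30 mm) higher than the stated tool geometry predicts. The top view can't settle it because the arm hides the hand. A gentle close on the knob (38 mm at its equator) will tell.

```bash
python3 -m handwheel '[[[30,0,0,0,0],[30,0,0,0,0],[30,0,0,0,0],[30,0,0,0,0],[30,0,0,0,0],[30,0,0,0,0],[30,0,0,0,0],[30,0,0,0,0]]]' 5
python3 d.py
python3 - <<'E'
from h import *
sd=snapshot("side")
cv2.imwrite("pics/k5.png",cv2.resize(sd["img"][150:240,215:315],None,fx=6,fy=6,interpolation=2)[:,:,::-1])
E
```

```text
time: 4.25
tool_pos: [0.5737, -0.0689, 0.1818]
orientation: [-0.133, 1.567, 0.133]
ft_force: [-0.5, -0.3, -0.7]
finger_gap: 0.0367
t 4.25 tcp [ 0.5737 -0.0689  0.1818] yaw 9.72 tilt 0.01 F [-0.53 -0.32 -0.69] gap 36.7
tcp in tower frame mm [ -0.3 -38.7 181.8]
```

View pics/k5.png

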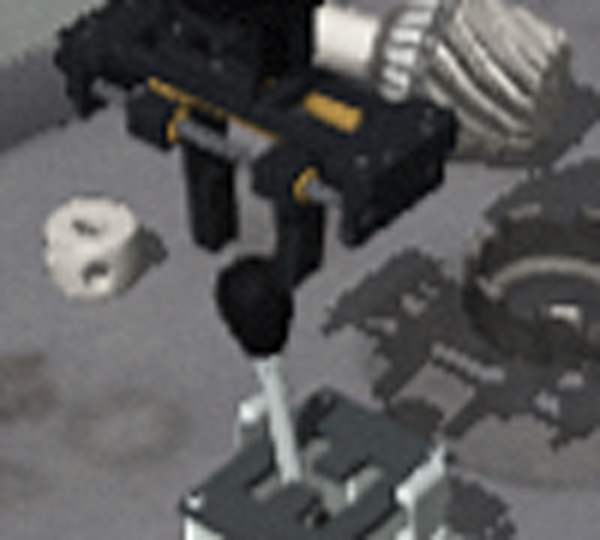

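```bash
python3 -m handwheel '[[[28,0,0,0,0],[28,0,0,0,0],[28,0,0,0,0],[28,0,0,0,0]]]' 5
python3 d.py
python3 - <<'E'
from h import *
sd=snapshot("side")
cv2.imwrite("pics/k6.png",cv2.resize(sd["img"][150:240,215:315],None,fx=6,fy=6,interpolation=2)[:,:,::-1])
E
```

```text
time: 4.63
tool_pos: [0.5738, -0.0689, 0.1818]
orientation: [-0.133, 1.567, 0.133]
ft_force: [1.1, 0.5, -0.5]
finger_gap: 0.0281
t 4.63 tcp [ 0.5738 -0.0689  0.1818] yaw 9.72 tilt 0.0 F [ 1.15  0.48 -0.48] gap 28.1
tcp in tower frame mm [ -0.3 -38.7 181.8]
```

View pics/k6.png

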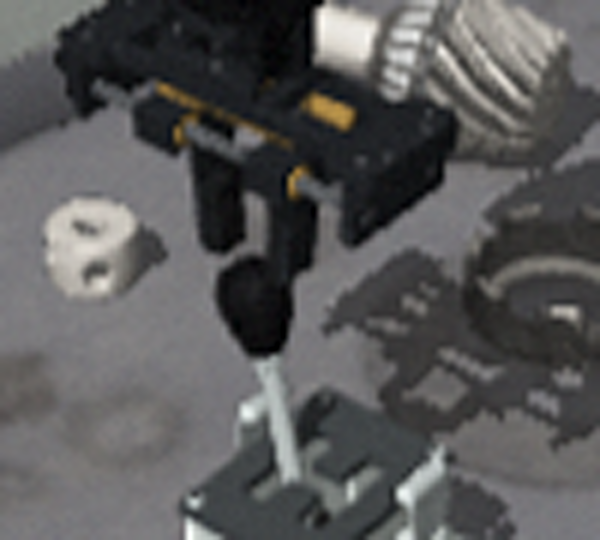

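Run:
```python
from h import *
t=snapshot("top");sd=snapshot("side");s=sense();M=R.from_rotvec(s["orientation"]).as_matrix();p=s["tool_pos"]
for z in(.15,.16,.17,.18,.19,.2,.21): print(z,onz(sd,257.1,193.7,z).round(4))
print("expected tip",(p+M@[.022,0,0]).round(4))
b=(250,140,360,215)
im=cv2.resize(t["img"][b[1]:b[3],b[0]:b[2]],None,fx=7,fy=7,interpolation=2)[:,:,::-1].copy()
for z,c in((-.042,(0,0,255)),(-.09,(0,255,0))):
  for yy in(.0935,-.0935):
    for zz in(.0375,-.0375):
      q=(proj(t,p+M@np.array([z,yy,zz]))-b[:2]+.5)*7;cv2.circle(im,tuple(int(a) for a in q),3,c,-1)
cv2.imwrite("pics/t5.png",im)
```

```text
0.15 [ 0.534  -0.1154  0.15  ]
0.16 [ 0.5426 -0.1051  0.16  ]
0.17 [ 0.5513 -0.0948  0.17  ]
0.18 [ 0.56   -0.0845  0.18  ]
0.19 [ 0.5686 -0.0742  0.19  ]
0.2 [ 0.5773 -0.0639  0.2   ]
0.21 [ 0.5859 -0.0536  0.21  ]
expected tip [ 0.5737 -0.0689  0.1598]
```

View pics/t5.png

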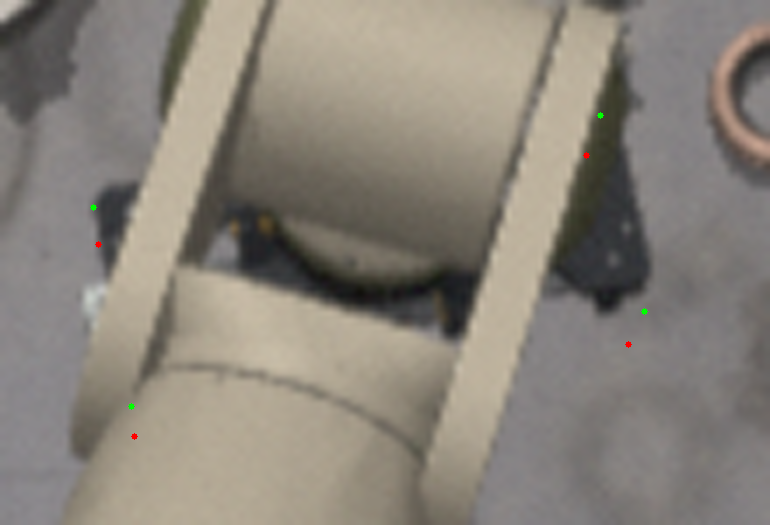

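The jaws closed to 28 mm without contact. The side ray through the fingertips, taken at the reported x and y, gives a tip height of about 0.195, where the stated geometry gives 0.160. So horizontally the tool agrees, but the fingertips really sit about 35 mm higher than the readout suggests. I'll open, go down 32 mm and feel for the knob.

```bash
python3 -m handwheel '[[[75,0,0,0,0],[75,0,0,0,0],[75,0,0,0,0],[75,0,0,0,0],[75,0,0,0,0],[75,0,0,0,0],[75,0,0,0,0],[75,0,0,0,0]]]' 5
python3 -m handwheel '[[[75,8,0,0,0],[75,8,0,0,0],[75,8,0,0,0],[75,8,0,0,0],[75,0,0,0,0],[75,0,0,0,0]]]' 5
python3 -m handwheel '[[[28,0,0,0,0],[28,0,0,0,0],[28,0,0,0,0],[28,0,0,0,0],[28,0,0,0,0],[28,0,0,0,0],[28,0,0,0,0],[28,0,0,0,0]]]' 5
python3 d.py
python3 - <<'E'
from h import *
sd=snapshot("side")
cv2.imwrite("pics/k7.png",cv2.resize(sd["img"][150:240,215:315],None,fx=6,fy=6,interpolation=2)[:,:,::-1])
E
```

```text
time: 5.45
tool_pos: [0.5738, -0.0689, 0.1819]
orientation: [-0.133, 1.567, 0.133]
ft_force: [-0.4, -0.3, 1.4]
finger_gap: 0.0747
time: 5.95
tool_pos: [0.5735, -0.0688, 0.1492]
orientation: [-0.133, 1.568, 0.134]
ft_force: [0.2, 0.1, 0.5]
finger_gap: 0.0748
time: 6.62
tool_pos: [0.5738, -0.0689, 0.15]
orientation: [-0.133, 1.566, 0.133]
ft_force: [-0.4, -1.1, 0.7]
finger_gap: 0.0363
t 6.62 tcp [ 0.5738 -0.0689  0.15  ] yaw 9.72 tilt 0.02 F [-0.42 -1.12  0.72] gap 36.3
tcp in tower frame mm [ -0.2 -38.7 150. ]
```

View pics/k7.png

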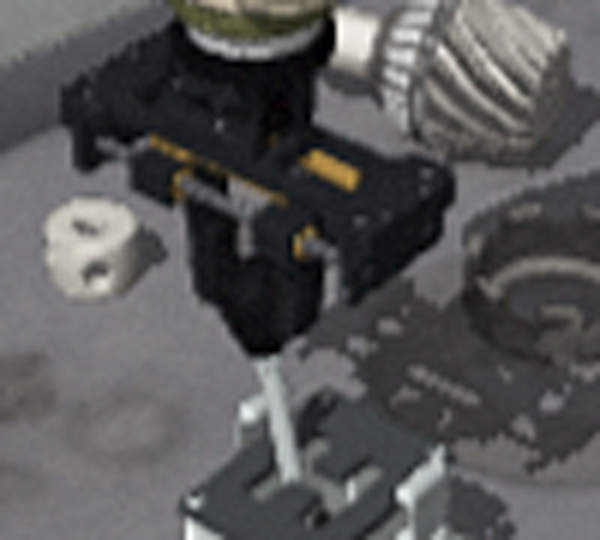

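```bash
python3 -m handwheel '[[[28,0,0,0,0],[28,0,0,0,0],[28,0,0,0,0]]]' 20
python3 d.py
```

```text
time: 6.92
tool_pos: [0.5738, -0.0689, 0.15]
orientation: [-0.133, 1.566, 0.133]
ft_force: [0.3, 0.4, 1.2]
finger_gap: 0.0358
t 6.92 tcp [ 0.5738 -0.0689  0.15  ] yaw 9.72 tilt 0.01 F [0.26 0.36 1.15] gap 35.8
tcp in tower frame mm [ -0.2 -38.7 150. ]
```

Gripped: the gap stopped at about 36 mm on the knob. Now across to the left along tool +y, following the arc and watching the force.

```bash
python3 -m handwheel '[[[28,-1.2,6,0,0],[28,-1,6,0,0],[28,-0.8,6,0,0],[28,0,0,0,0]]]' 20
python3 d.py
```

```text
time: 7.25
tool_pos: [0.5712, -0.0511, 0.154]
orientation: [-0.136, 1.564, 0.132]
ft_force: [-0.4, -4.1, 6.9]
finger_gap: 0.036
t 7.25 tcp [ 0.5712 -0.0511  0.154 ] yaw 9.75 tilt 0.2 F [-0.38 -4.13  6.89] gap 36.0
tcp in tower frame mm [  0.2 -20.8 154. ]
```

```bash
python3 -m handwheel '[[[28,-0.6,6,0,0],[28,-0.4,6,0,0],[28,-0.2,6,0,0],[28,0,6,0,0],[28,0.2,6,0,0],[28,0,0,0,0]]]' 20
python3 d.py
python3 - <<'E'
from h import *
sd=snapshot("side")
cv2.imwrite("pics/k8.png",cv2.resize(sd["img"][150:240,215:315],None,fx=6,fy=6,interpolation=2)[:,:,::-1])
E
```

```text
time: 7.75
tool_pos: [0.5656, -0.0206, 0.1541]
orientation: [-0.134, 1.566, 0.134]
ft_force: [0.6, -2.4, 5.3]
finger_gap: 0.0356
t 7.75 tcp [ 0.5656 -0.0206  0.1541] yaw 9.77 tilt 0.03 F [ 0.59 -2.44  5.33] gap 35.6
tcp in tower frame mm [-1.000e-01  1.030e+01  1.541e+02]
```

View pics/k8.png

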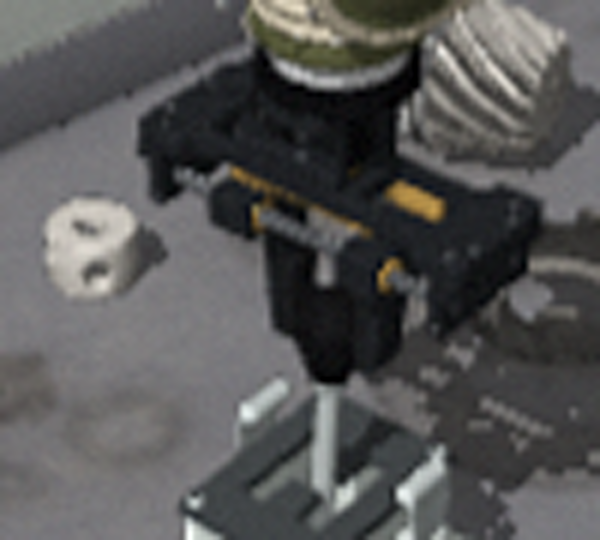

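The knob follows and the stem is moving across the neutral slot (stem at ≈(325,480) in the crop). I'll continue into the left lane.

```bash
python3 -m handwheel '[[[28,0.4,6,0,0],[28,0.6,6,0,0],[28,0.8,6,0,0],[28,1,6,0,0],[28,1,5,0,0],[28,0,0,0,0]]]' 20
python3 d.py
python3 -m handwheel '[[[28,0.1,0,6,0],[28,0.3,0,6,0],[28,0.5,0,6,0],[28,0.7,0,6,0],[28,0,0,0,0]]]' 20
python3 d.py
```

```text
time: 8.3
tool_pos: [0.5603, 0.0083, 0.1496]
orientation: [-0.133, 1.567, 0.135]
ft_force: [1.8, -2.0, 2.2]
finger_gap: 0.0355
t 8.3 tcp [0.5603 0.0083 0.1496] yaw 9.78 tilt 0.07 F [ 1.75 -2.02  2.17] gap 35.5
tcp in tower frame mm [ -0.5  39.6 149.6]
time: 8.72
tool_pos: [0.5853, 0.0119, 0.1481]
orientation: [-0.132, 1.567, 0.135]
ft_force: [-1.1, 3.3, 5.0]
finger_gap: 0.0356
t 8.72 tcp [0.5853 0.0119 0.1481] yaw 9.74 tilt 0.1 F [-1.05  3.25  5.  ] gap 35.6
tcp in tower frame mm [ 24.8  39.  148.1]
```

```bash
python3 -m handwheel '[[[28,1,0,6,0],[28,1.2,0,6,0],[28,1.4,0,6,0],[28,1.6,0,6,0],[28,0,0,0,0]]]' 20
python3 d.py
python3 -m handwheel '[[[28,1.2,0,3,0],[28,0,0,0,0],[28,0,0,0,0]]]' 20
python3 d.py
```

```text
time: 9.13
tool_pos: [0.6095, 0.0154, 0.143]
orientation: [-0.133, 1.565, 0.133]
ft_force: [-0.4, 4.6, 5.9]
finger_gap: 0.0359
t 9.13 tcp [0.6095 0.0154 0.143 ] yaw 9.73 tilt 0.08 F [-0.39  4.6   5.85] gap 35.9
tcp in tower frame mm [ 49.2  38.3 143. ]
time: 9.38
tool_pos: [0.6121, 0.0158, 0.1422]
orientation: [-0.133, 1.565, 0.133]
ft_force: [1.3, 3.1, 5.1]
finger_gap: 0.0358
t 9.38 tcp [0.6121 0.0158 0.1422] yaw 9.72 tilt 0.11 F [1.34 3.11 5.15] gap 35.8
tcp in tower frame mm [ 51.8  38.3 142.2]
```

```bash
python3 -m handwheel '[[[28,0.8,0,3,0],[28,0,0,0,0],[28,0,0,0,0]]]' 20
python3 d.py
python3 -m handwheel '[[[60,0,0,0,0],[60,0,0,0,0],[60,0,0,0,0],[60,0,0,0,0],[60,0,0,0,0],[60,-10,0,0,0],[60,-25,0,0,0],[60,-25,0,0,0]]]' 20
python3 -m handwheel '[[[60,-25,0,0,0],[60,0,0,-25,0],[60,0,0,-35,0],[60,0,0,-35,0],[60,0,0,-35,0],[60,0,0,-35,0],[60,0,0,0,0]]]' 20
python3 d.py
python3 - <<'E'
from h import *
t=snapshot("top");sd=snapshot("side")
a=cv2.resize(t["img"][140:240,240:350],None,fx=4,fy=4,interpolation=2);b=cv2.resize(sd["img"][165:265,225:325],None,fx=4,fy=4,interpolation=2)
cv2.imwrite("pics/k9.png",np.hstack([a,b])[:,:,::-1])
E
```

```text
time: 9.63
tool_pos: [0.615, 0.0162, 0.1414]
orientation: [-0.133, 1.565, 0.133]
ft_force: [0.2, 3.1, 5.4]
finger_gap: 0.0362
t 9.63 tcp [0.615  0.0162 0.1414] yaw 9.72 tilt 0.1 F [0.22 3.12 5.37] gap 36.2
tcp in tower frame mm [ 54.7  38.2 141.4]
time: 10.3
tool_pos: [0.6136, 0.0161, 0.202]
orientation: [-0.133, 1.568, 0.133]
ft_force: [0.3, 0.2, 1.0]
finger_gap: 0.0605
time: 10.88
tool_pos: [0.4464, -0.0115, 0.227]
orientation: [-0.133, 1.569, 0.133]
ft_force: [0.9, -0.1, 0.5]
finger_gap: 0.0599
t 10.88 tcp [ 0.4464 -0.0115  0.227 ] yaw 9.68 tilt 0.11 F [ 0.89 -0.12  0.51] gap 59.9
tcp in tower frame mm [-116.1   39.3  227. ]
```

View pics/k9.png

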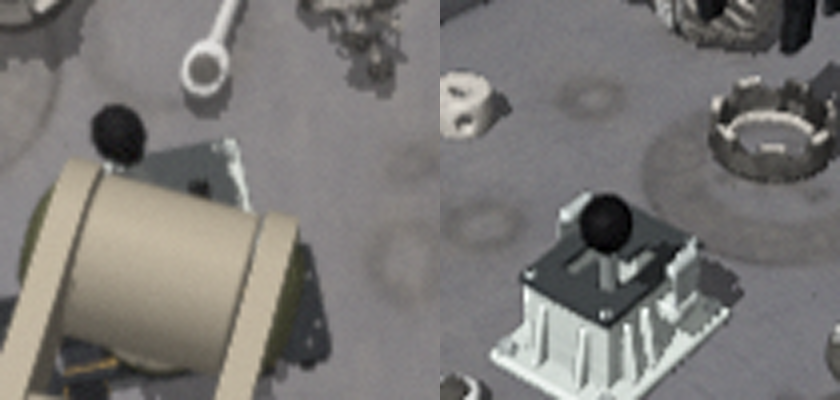

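Run:
```python
from h import *
t=snapshot("top");sd=snapshot("side")
K=tri(t,(269.2,173.6),sd,(266.3,220.5));k=tow(K,[.5675,-.0307],np.radians(9.7));print("knob",K.round(4),"tower",k.round(4),"fore~",np.arcsin(k[0]/.175).round(3),"across~",np.arctan2(k[1],k[2]-.008).round(3))
def fit(L,W):
    L=np.array(L)/1e3;W=np.array(W)[:,:2];a=L-L.mean(0);b=W-W.mean(0)
    th=np.arctan2((a[:,0]*b[:,1]-a[:,1]*b[:,0]).sum(),(a*b).sum());c,s=np.cos(th),np.sin(th);Rm=np.array([[c,-s],[s,c]])
    o=W.mean(0)-Rm@L.mean(0);r=W-(L@Rm.T+o);return np.degrees(th),o,(r*1e3)
L=[(44,-40),(-54,-40),(44,-1),(-54,40),(10,40)]
P=np.array([(175,117),(411,187),(147,205),(348,377),(190,325)])/8+(165,145)-.0
th,o,r=fit(L,[onz(t,*p,.032)for p in P]);print("top fit yaw",th.round(2),"origin",o.round(4),"res mm",r.round(1).tolist())
# side: top-face corners: rear-right(far-left?) etc
L2=[(44,-40),(44,-1),(-54,-40)]
P2=np.array([(250,420),(350,372),(120,190)])/8+(275,275)
th2,o2,r2=fit(L2,[onz(sd,*p,.032)for p in P2]);print("side fit",th2.round(2),o2.round(4),r2.round(1).tolist())
PR=np.array([(215,110),(240,95),(325,210),(290,225)])/8+(275,275)
W=np.array([onz(sd,*p,.064) for p in PR]);print("rib corners",W.round(4).tolist(),"centre",W.mean(0).round(4),"len",np.linalg.norm(W[2]-W[1]).round(4),"w",np.linalg.norm(W[1]-W[0]).round(4))
c,s=np.cos(np.radians(th)),np.sin(np.radians(th));print("rib centre predicted from top fit",(o+[c*-.024,s*-.024]).round(4))
```

```text
knob [0.6125 0.016  0.1693] tower [0.0522 0.0384 0.1693] fore~ 0.303 across~ 0.234
top fit yaw 71.68 origin [0.6517 0.2397] res mm [[-2.3, -0.1], [-1.0, 2.6], [-0.0, -2.5], [1.1, 0.5], [2.2, -0.5]]
side fit 70.73 [0.6534 0.2469] [[0.8, 2.7], [0.2, -2.1], [-1.0, -0.6]]
rib corners [[0.6446, 0.1972, 0.064], [0.6336, 0.1981, 0.064], [0.648, 0.2514, 0.064], [0.661, 0.2482, 0.064]] centre [0.6468 0.2237 0.064 ] len 0.0553 w 0.011
rib centre predicted from top fit [0.6441 0.2169]
```

Lever confirmed: knob at tower (52, 38, 169) mm, giving fore ≈ 0.30 and across ≈ 0.23. The two plate fits differ by about 7 mm in y, so I'll overlay them on the images to see which is off.

```bash
cat > ov.py <<'E'
from h import *
def ov(name,o,th,imgs,f=10):
    c,s=np.cos(np.radians(th)),np.sin(np.radians(th))
    t,sd=imgs;out=[]
    for d,b in((t,(170,148,222,200)),(sd,(283,280,335,332))):
        im=cv2.resize(d["img"][b[1]:b[3],b[0]:b[2]],None,fx=7.6,fy=7.6,interpolation=cv2.INTER_NEAREST)[:,:,::-1].copy()
        def pl(pts,z,col):
            q=[((proj(d,np.array([o[0]+c*x/1e3-s*y/1e3,o[1]+s*x/1e3+c*y/1e3,z]))-b[:2]+.5)*7.6).astype(int) for x,y in pts]
            cv2.polylines(im,[np.array(q)],True,col,1)
        pl([(-54,-40),(44,-40),(44,-1),(10,-1),(10,40),(-54,40)],.032,(0,0,255))
        pl([(-53,-7),(5,-7),(5,7),(-53,7)],.064,(0,200,0))
        out.append(im)
    cv2.imwrite(name,np.hstack(out))
E
python3 - <<'E'
from ov import *
t=snapshot("top");sd=snapshot("side");print(sense()["time"])
ov("pics/o1.png",(.6517,.2397),71.7,(t,sd));ov("pics/o2.png",(.653,.2460),71.2,(t,sd))
E
```

```text
11.1833
```

View pics/o1.png

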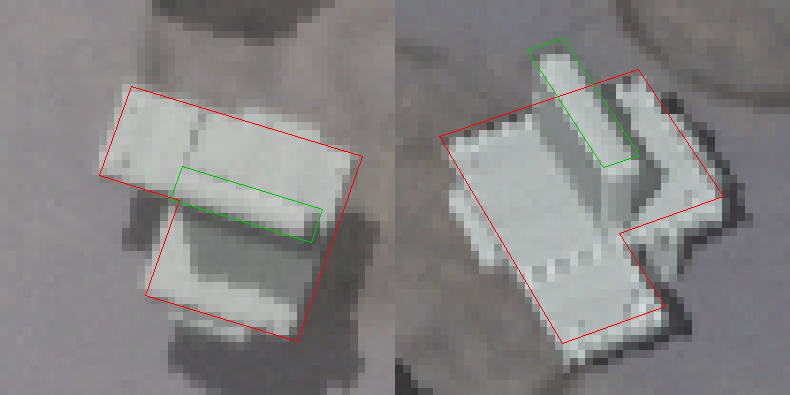

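View pics/o2.png

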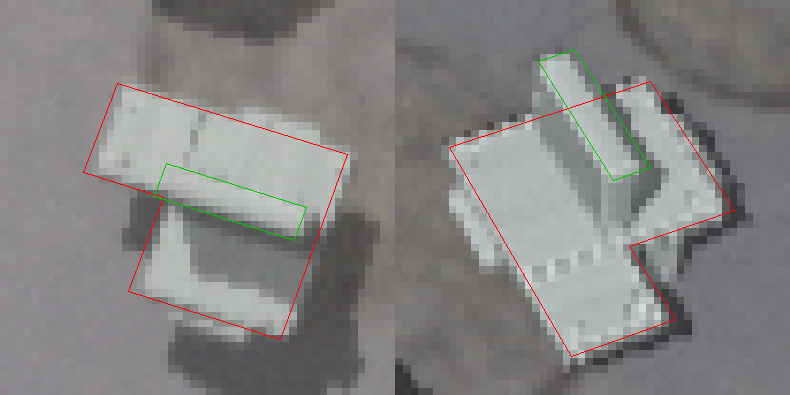

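Run:
```python
from h import *
s=sense();print("q",s["joint_positions"].round(3))
t=snapshot("top");sd=snapshot("side")
a=cv2.resize(t["img"][90:160,165:265],None,fx=4,fy=4,interpolation=2);b=cv2.resize(sd["img"][285:385,210:310],None,fx=4,fy=4,interpolation=2)
o=np.zeros((400,800,3),np.uint8);o[:280,:400]=a;o[:,400:]=b
cv2.imwrite("pics/hs.png",o[:,:,::-1])
print("axle top",onz(t,229,244,.158).round(3))
```

```text
q [-0.289  0.205  1.541  0.     1.395 -2.029]
axle top [0.422 0.126 0.158]
```

View pics/hs.png

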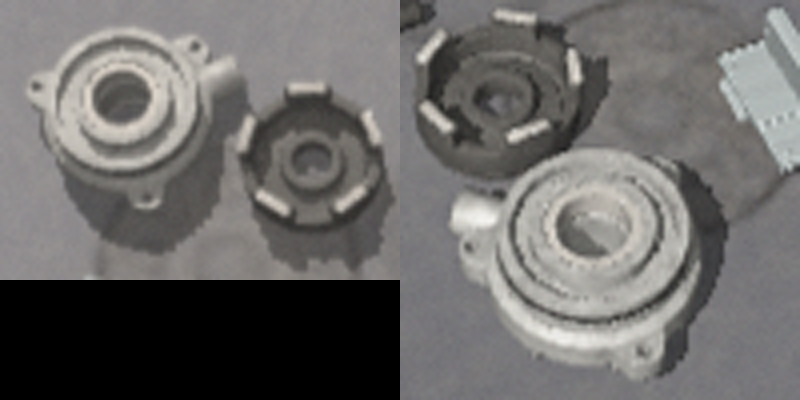

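```bash
python3 - <<'E'
from h import *
t=snapshot("top");sd=snapshot("side")
X=tri(t,(195.75,113.75),sd,(259.25,340.5));print("housing bore top",X.round(3))
E
python3 -m handwheel '[[[60,0,0,0,-7],[60,0,0,0,-7],[60,0,0,0,-7],[60,0,0,0,-7],[60,0,0,0,-7],[60,0,0,0,-7],[60,0,0,0,-7],[60,0,0,0,-7]]]' 20
python3 -m handwheel '[[[60,0,0,0,-5.8],[60,0,0,0,0]]]' 20
python3 d.py .644 .2178 .10 71.5
```

```text
housing bore top [0.836 0.241 0.061]
time: 12.05
tool_pos: [0.4576, 0.014, 0.2253]
orientation: [-0.875, 1.414, 0.842]
ft_force: [0.0, 0.2, 0.1]
finger_gap: 0.0601
time: 12.22
tool_pos: [0.4604, 0.0437, 0.2235]
orientation: [-0.955, 1.4, 0.897]
ft_force: [-0.3, 0.3, 0.7]
finger_gap: 0.0598
t 12.22 tcp [0.4604 0.0437 0.2235] yaw 67.98 tilt 2.71 F [-0.27  0.25  0.74] gap 59.8
tcp in tower frame mm [-93.   91.3 223.5]
move tool xyz mm [ 113.9 -103.7  235.7]
turn deg -3.52
```

```bash
python3 - <<'E'
from h import *
print(sense()["joint_positions"].round(3))
E
python3 -m handwheel '[[[60,0,0,0,0]]]'
python3 d.py .644 .2178 .10 71.5
```

```text
[-0.134  0.232  1.515 -0.048  1.397 -2.883]
time: 12.3
tool_pos: [0.4604, 0.0416, 0.2236]
orientation: [-0.951, 1.401, 0.894]
ft_force: [-0.3, -0.2, 0.1]
finger_gap: 0.0601
t 12.3 tcp [0.4604 0.0416 0.2236] yaw 67.72 tilt 2.71 F [-0.25 -0.24  0.09] gap 60.1
tcp in tower frame mm [-93.4  89.3 223.6]
move tool xyz mm [ 113.9 -101.9  238.1]
turn deg -3.78
```

The turn ran joint 6 to its stop at this spot, because the base angle is lower here than at the plate. I'll turn back off the stop, travel to the plate, and finish the turn there.

```bash
python3 -m handwheel '[[[60,0,0,0,7],[60,0,0,0,7],[60,0,0,0,7],[60,0,0,0,0],[60,0,0,0,0]]]'
python3 d.py .644 .2178 .10 71.5; python3 -c "
from h import *
print(sense()['joint_positions'].round(3))"
```

```text
time: 12.72
tool_pos: [0.4603, 0.04, 0.2238]
orientation: [-0.672, 1.5, 0.607]
ft_force: [-0.1, -0.2, 0.5]
finger_gap: 0.0598
t 12.72 tcp [0.4603 0.04   0.2238] yaw 46.71 tilt 2.71 F [-0.12 -0.18  0.46] gap 59.8
tcp in tower frame mm [-93.8  87.7 223.8]
move tool xyz mm [114.1  -8.7 260. ]
turn deg -24.79
[-0.142  0.23   1.516 -0.048  1.396 -2.521]
```

Run:
```python
from h import *
s=sense();M=R.from_rotvec(s["orientation"]).as_matrix();print((M[:,0]*1e3).round(1),"deg x,y lean",np.degrees(np.arcsin(M[:2,0])).round(2))
for n,yaw in(("grasp",71.5),("place",9.7)):
    c,sn=np.cos(np.radians(yaw)),np.sin(np.radians(yaw));a=M[:,0];print(n,"lean along plate x",np.degrees(a[0]*c+a[1]*sn).round(2),"plate y",np.degrees(-a[0]*sn+a[1]*c).round(2))
```

```text
[  -7.2  -46.7 -998.9] deg x,y lean [-0.41 -2.68]
grasp lean along plate x -2.67 plate y -0.46
place lean along plate x -0.86 plate y -2.57
```

The tilt left behind is 2.7°. At the grasp yaw it lies almost entirely along the rib, within the pad planes, so the grasp is fine. At placing it gives the plate about 2–3° of tilt, which the chamfered tongues tolerate, and I'll release and press from above. Travelling to the plate now.

```bash
python3 -m handwheel '[[[60,5,-1,32,0],[60,5,-1,32,0],[60,5,-1,32,0],[60,5,-1,32,0],[60,5,-1,32,0],[60,5,-1,32,0],[60,5,-1,32,0],[60,5,-1,32,0]]]'
python3 -m handwheel '[[[60,0,0,0,-6.2],[60,0,0,0,-6.2],[60,0,0,0,-6.2],[60,0,0,0,-6.2],[60,0,0,0,0],[60,0,0,0,0]]]'
python3 d.py .644 .2178 .08 71.5; python3 -c "
from h import *
print(sense()['joint_positions'].round(3))"
```

```text
time: 13.38
tool_pos: [0.6427, 0.2198, 0.1736]
orientation: [-0.673, 1.5, 0.608]
ft_force: [-0.1, -0.2, 0.2]
finger_gap: 0.06
time: 13.88
tool_pos: [0.6417, 0.2187, 0.174]
orientation: [-0.998, 1.38, 0.942]
ft_force: [0.9, 0.4, 1.2]
finger_gap: 0.0602
t 13.88 tcp [0.6417 0.2187 0.174 ] yaw 71.32 tilt 2.71 F [0.89 0.36 1.17] gap 60.2
tcp in tower frame mm [115.2 233.3 174. ]
move tool xyz mm [93.9 -1.7  4.3]
turn deg -0.18
[ 0.172  0.654  0.953 -0.045  1.55  -2.642]
```

```bash
python3 -m handwheel '[[[60,20,-0.5,1,0],[60,20,-0.5,1,0],[60,20,-0.5,1,0],[60,20,0,1,0],[60,0,0,0,0],[60,0,0,0,0]]]'
python3 d.py .644 .2178 .05 71.5
python3 - <<'E'
from h import *
t=snapshot("top");sd=snapshot("side")
cv2.imwrite("pics/g1.png",cv2.resize(sd["img"][250:340,265:355],None,fx=6,fy=6,interpolation=2)[:,:,::-1])
E
```

```text
time: 14.38
tool_pos: [0.6435, 0.2184, 0.0937]
orientation: [-0.998, 1.381, 0.943]
ft_force: [-0.2, 0.2, 0.8]
finger_gap: 0.06
t 14.38 tcp [0.6435 0.2184 0.0937] yaw 71.33 tilt 2.74 F [-0.23  0.2   0.77] gap 60.0
tcp in tower frame mm [116.9 232.7  93.7]
move tool xyz mm [43.7 -0.4  1.7]
turn deg -0.17
```

View pics/g1.png

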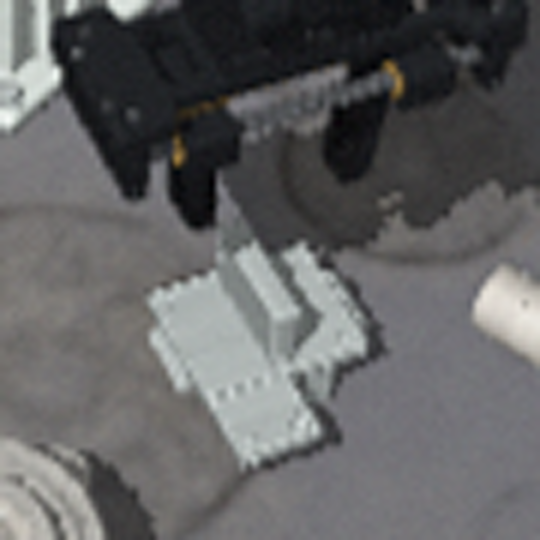

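Run:
```python
from h import *
sd=snapshot("side")
for p in((310.4,282.5),):
    for z in(.08,.09,.1,.11,.12,.13): print(p,z,onz(sd,*p,z).round(4))
for p in ((297.5,286.5),(323.3,279)): print(p,[onz(sd,*p,z).round(3).tolist() for z in(.1,.11,.12)])
print("rib mid", onz(sd,308.4-.44,294.75-.44,.064).round(4))
```

```text
(310.4, 282.5) 0.08 [0.6228 0.2063 0.08  ]
(310.4, 282.5) 0.09 [0.6298 0.2123 0.09  ]
(310.4, 282.5) 0.1 [0.6368 0.2183 0.1   ]
(310.4, 282.5) 0.11 [0.6438 0.2243 0.11  ]
(310.4, 282.5) 0.12 [0.6508 0.2303 0.12  ]
(310.4, 282.5) 0.13 [0.6579 0.2363 0.13  ]
(297.5, 286.5) [[0.672, 0.206, 0.1], [0.678, 0.212, 0.11], [0.685, 0.218, 0.12]]
(323.3, 279) [[0.603, 0.232, 0.1], [0.61, 0.238, 0.11], [0.617, 0.244, 0.12]]
rib mid [0.6462 0.2216 0.064 ]
```

Fingertips triangulate to z ≈ 0.105 with the readout at 0.0937, so the offset is a steady +12 mm. They straddle the rib near plate x ≈ −24. Descending.

```bash
python3 -m handwheel '[[[60,15,0,0.5,0],[60,15,0,0.5,0],[60,15,0,0.5,0],[60,12,0,0.5,0],[60,0,0,0,0],[60,0,0,0,0]]]'
python3 d.py .644 .2178 .025 71.5
python3 - <<'E'
from h import *
sd=snapshot("side")
cv2.imwrite("pics/g2.png",cv2.resize(sd["img"][250:340,265:355],None,fx=6,fy=6,interpolation=2)[:,:,::-1])
E
```

```text
time: 15.03
tool_pos: [0.6442, 0.2179, 0.0375]
orientation: [-1.0, 1.379, 0.943]
ft_force: [-0.0, 0.4, 0.2]
finger_gap: 0.0604
t 15.03 tcp [0.6442 0.2179 0.0375] yaw 71.39 tilt 2.71 F [-0.04  0.35  0.19] gap 60.4
tcp in tower frame mm [117.5 232.1  37.5]
move tool xyz mm [12.5  0.2  0.4]
turn deg -0.11
```

View pics/g2.png

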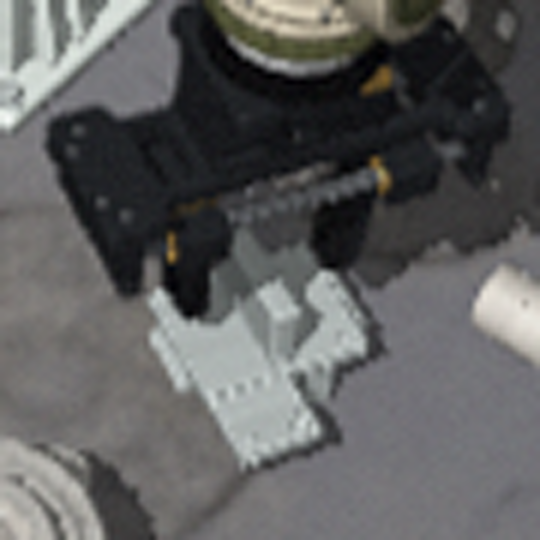

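The fingers straddle the rib, with tips just above the plate at ≈(195,310) and (335,265). I'll go down a little more and watch the force.

```bash
python3 -m handwheel '[[[60,4,0,0,0],[60,4,0,0,0],[60,0,0,0,0],[60,0,0,0,0]]]'
python3 d.py
python3 -m handwheel '[[[60,2,0,0,0],[60,2,0,0,0],[60,0,0,0,0],[60,0,0,0,0]]]'
python3 d.py
```

```text
time: 15.42
tool_pos: [0.6438, 0.2175, 0.029]
orientation: [-1.0, 1.379, 0.943]
ft_force: [0.4, -1.0, -0.3]
finger_gap: 0.0603
t 15.42 tcp [0.6438 0.2175 0.029 ] yaw 71.4 tilt 2.71 F [ 0.4  -0.97 -0.27] gap 60.3
tcp in tower frame mm [117.1 231.8  29. ]
time: 15.75
tool_pos: [0.6438, 0.2173, 0.0249]
orientation: [-1.0, 1.379, 0.943]
ft_force: [0.4, 0.4, -0.1]
finger_gap: 0.0598
t 15.75 tcp [0.6438 0.2173 0.0249] yaw 71.4 tilt 2.71 F [ 0.44  0.44 -0.1 ] gap 59.8
tcp in tower frame mm [117.  231.6  24.9]
```

```bash
python3 -m handwheel '[[[8,0,0,0,0],[8,0,0,0,0],[8,0,0,0,0],[8,0,0,0,0],[8,0,0,0,0],[8,0,0,0,0],[8,0,0,0,0],[8,0,0,0,0]]]' 8
python3 -m handwheel '[[[8,0,0,0,0],[8,0,0,0,0],[8,0,0,0,0],[8,0,0,0,0]]]' 30
python3 d.py
python3 - <<'E'
from h import *
sd=snapshot("side");t=snapshot("top")
a=cv2.resize(sd["img"][260:340,270:350],None,fx=5,fy=5,interpolation=2);b=cv2.resize(t["img"][140:220,160:240],None,fx=5,fy=5,interpolation=2)
cv2.imwrite("pics/g3.png",np.hstack([a,b])[:,:,::-1])
E
```

```text
time: 16.42
tool_pos: [0.6439, 0.2172, 0.025]
orientation: [-1.0, 1.379, 0.943]
ft_force: [0.8, -0.8, 0.9]
finger_gap: 0.0142
time: 16.75
tool_pos: [0.6439, 0.2173, 0.025]
orientation: [-1.0, 1.379, 0.943]
ft_force: [0.3, -1.0, 0.1]
finger_gap: 0.0134
t 16.75 tcp [0.6439 0.2173 0.025 ] yaw 71.4 tilt 2.71 F [ 0.26 -0.99  0.14] gap 13.4
tcp in tower frame mm [117.1 231.5  25. ]
```

View pics/g3.png

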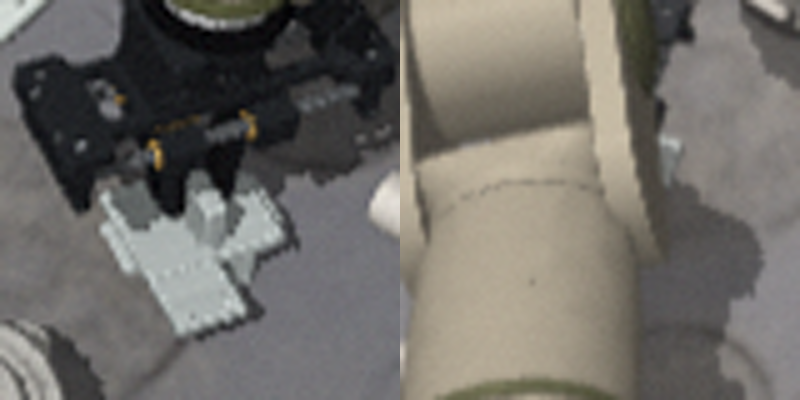

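The rib is gripped: the gap stopped at 13.4 mm on the 14 mm rib. Lifting high to clear the knob and axle.

```bash
python3 -m handwheel '[[[8,-5,0,0,0],[8,-15,0,0,0],[8,-20,0,0,0],[8,-25,0,0,0],[8,-30,0,0,0],[8,-30,0,0,0],[8,-30,0,0,0],[8,-30,0,0,0]]]' 40
python3 -m handwheel '[[[8,-20,0,0,0],[8,0,0,0,6],[8,0,0,0,6],[8,0,0,0,6],[8,0,0,0,6],[8,0,0,0,6],[8,0,0,0,6],[8,0,0,0,6]]]' 40
python3 -m handwheel '[[[8,0,0,0,6],[8,0,0,0,6],[8,0,0,0,6],[8,0,0,0,1.7],[8,0,0,0,0],[8,0,0,0,0]]]' 40
python3 d.py .5424 -.035 .225 9.7
python3 - <<'E'
from h import *
sd=snapshot("side");print(sense()["joint_positions"].round(3))
cv2.imwrite("pics/g4.png",cv2.resize(sd["img"][160:310,230:430],None,fx=4,fy=4,interpolation=2)[:,:,::-1])
E
```

```text
time: 17.52
tool_pos: [0.6445, 0.2262, 0.2113]
orientation: [-0.999, 1.38, 0.944]
ft_force: [0.2, 0.5, -2.0]
finger_gap: 0.0131
time: 18.18
tool_pos: [0.6449, 0.2271, 0.2296]
orientation: [-0.434, 1.554, 0.365]
ft_force: [-0.4, -0.3, -3.1]
finger_gap: 0.0134
time: 18.68
tool_pos: [0.645, 0.227, 0.2297]
orientation: [-0.171, 1.578, 0.098]
ft_force: [-0.5, 0.1, -2.3]
finger_gap: 0.0139
t 18.68 tcp [0.645  0.227  0.2297] yaw 9.78 tilt 2.71 F [-0.53  0.07 -2.29] gap 13.9
tcp in tower frame mm [119.8 241.  229.7]
move tool xyz mm [  17.7 -240.2 -145.6]
turn deg 0.08
[ 0.183  0.639  0.825 -0.045  1.694 -1.564]
```

View pics/g4.png

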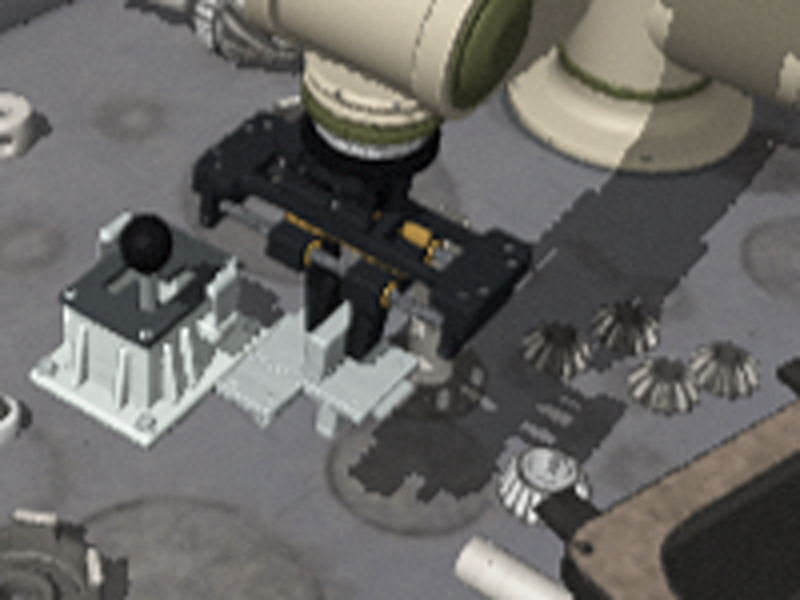

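Run:
```python
from h import *
sd=snapshot("side")
cv2.imwrite("pics/g5.png",cv2.resize(sd["img"][220:275,280:340],None,fx=10,fy=10,interpolation=2)[:,:,::-1])
```

```text
(no output)
```

View pics/g5.png

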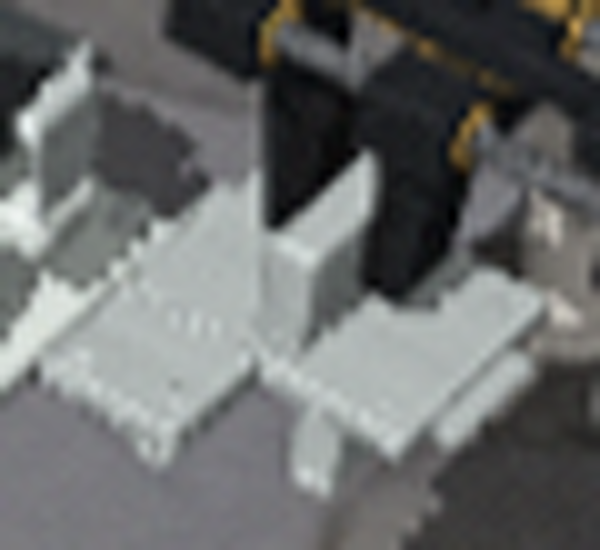

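```bash
cat > pl.py <<'E'
from h import *
def T(Rm,p):
    M=np.eye(4);M[:3,:3]=Rm;M[:3,3]=p;return M
T0=T(R.from_rotvec([-1.0,1.379,.943]).as_matrix(),[.6439,.2173,.025])
def rel(gx,gy=0):
    y=np.radians(71.4);Rz=R.from_euler('z',y).as_matrix()
    o=np.array([.6439,.2173,0])-Rz@np.array([gx,gy,0])
    return np.linalg.inv(T0)@T(Rz,o)
def plate(gx,gy=0):
    s=sense();return T(R.from_rotvec(s["orientation"]).as_matrix(),s["tool_pos"])@rel(gx,gy)
E
python3 - <<'E'
from pl import *
sd=snapshot("side")
obs={(44,-40,32):(40,360),(44,-1,32):(160,452),(10,-1,32):(258,360),(10,40,32):(395,447),(-54,40,32):(545,300),(5,7,64):(315,258),(5,-7,64):(268,238)}
for gx in(-.022,-.025,-.028,-.031):
    P=plate(gx);r=[]
    for L,o in obs.items():
        q=proj(sd,(P@np.append(np.array(L)/1e3,1))[:3]);r.append((np.array(o)/10-.45+(280,220))-q)
    r=np.array(r);print(gx,r.mean(0).round(2),r.round(1).tolist())
P=plate(-.025);print(P.round(4))
E
```

```text
-0.022 [-1.22  1.74] [[-0.8, 1.7], [-2.3, 3.0], [-0.9, 1.5], [-1.7, 2.0], [-1.4, 1.5], [-0.8, 0.9], [-0.5, 1.6]]
-0.025 [-0.49  1.07] [[-0.1, 1.0], [-1.5, 2.3], [-0.2, 0.9], [-1.0, 1.3], [-0.8, 0.8], [-0.0, 0.2], [0.2, 1.0]]
-0.028 [0.25 0.4 ] [[0.7, 0.4], [-0.8, 1.6], [0.5, 0.2], [-0.3, 0.6], [-0.1, 0.2], [0.7, -0.5], [1.0, 0.3]]
-0.031 [ 0.98 -0.27] [[1.5, -0.3], [-0.0, 0.9], [1.3, -0.5], [0.4, -0.1], [0.6, -0.5], [1.4, -1.1], [1.7, -0.4]]
[[ 0.9848 -0.1697 -0.0371  0.6708]
 [ 0.1708  0.9848  0.0303  0.2304]
 [ 0.0314 -0.0361  0.9989  0.2056]
 [ 0.      0.      0.      1.    ]]
```

Best grip position is plate x ≈ −26/−27 mm, and the side-view residuals are about 1 px. Moving over the tower.

```bash
python3 -m handwheel '[[[8,0,-15,-9,0],[8,0,-30,-18,0],[8,0,-30,-18,0],[8,0,-30,-18,0],[8,0,-30,-18,0],[8,0,-30,-18,0],[8,0,-30,-18,0],[8,0,-25,-14,0]]]' 40
python3 -m handwheel '[[[8,0,-12,-9,0],[8,0,-8,-6,0],[8,0,0,0,0],[8,0,0,0,0],[8,0,0,0,0]]]' 40
cat > pp.py <<'E'
from pl import *
import sys
gx=-.0265
P=plate(gx);o=tow(P[:3,3],np.array([.5675,-.0307]),np.radians(9.7))*1e3
s=sense();M=R.from_rotvec(s["orientation"]).as_matrix()
yaw=np.degrees(np.arctan2(P[1,0],P[0,0]))-9.7
print("plate origin in tower mm",o.round(1),"yaw err",yaw.round(2),"F",s["ft_force"].round(1),"gap",round(s["finger_gap"]*1e3,1),"t",round(s["time"],2))
dx=np.array([float(a) for a in sys.argv[1:4]])-o
c,sn=np.cos(np.radians(9.7)),np.sin(np.radians(9.7));w=np.array([c*dx[0]-sn*dx[1],sn*dx[0]+c*dx[1],dx[2]])
print("move tool xyz",(M.T@w).round(1))
E
python3 pp.py 0 0 200
python3 - <<'E'
from h import *
sd=snapshot("side");t=snapshot("top")
cv2.imwrite("pics/p1.png",cv2.resize(sd["img"][150:260,215:325],None,fx=5,fy=5,interpolation=2)[:,:,::-1])
E
```

```text
time: 19.5
tool_pos: [0.5522, -0.0136, 0.2421]
orientation: [-0.17, 1.577, 0.097]
ft_force: [1.0, -0.5, -3.2]
finger_gap: 0.0137
time: 19.92
tool_pos: [0.5423, -0.0331, 0.2427]
orientation: [-0.17, 1.577, 0.098]
ft_force: [-0.1, 0.8, -2.8]
finger_gap: 0.0139
plate origin in tower mm [  2.    1.1 218.6] yaw err 0.15 F [-0.1  0.8 -2.8] gap 13.9 t 19.92
move tool xyz [18.6 -0.3 -1.7]
```

View pics/p1.png

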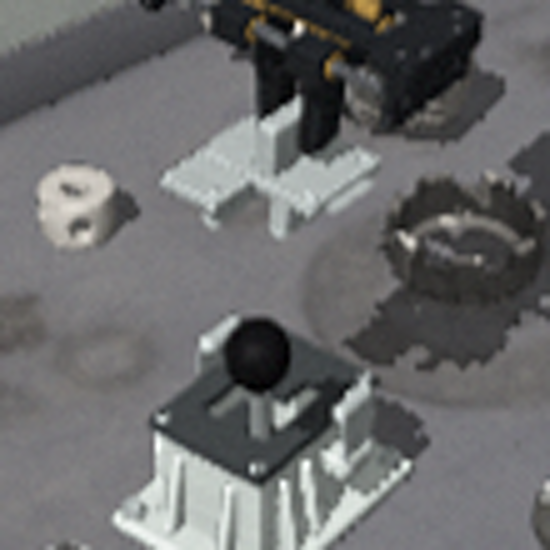

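```bash
python3 pp.py 0 0 130
python3 pp.py 0 0 98
```

```text
plate origin in tower mm [  2.    1.2 218.4] yaw err 0.17 F [ 0.2  1.3 -2.3] gap 13.8 t 20.02
move tool xyz [88.4  2.8 -0.7]
plate origin in tower mm [  2.    1.2 218.4] yaw err 0.17 F [ 0.2  1.3 -2.3] gap 13.8 t 20.02
move tool xyz [120.4   4.2  -0.2]
```

```bash
python3 -m handwheel '[[[8,10,0,-0.5,0],[8,16,0.6,-0.2,0],[8,16,0.6,0,0],[8,16,0.6,0,0],[8,16,0.6,0,0],[8,14,0.5,0,0],[8,0,0,0,0],[8,0,0,0,0]]]' 40
python3 pp.py 0 0 98
python3 - <<'E'
from h import *
sd=snapshot("side")
cv2.imwrite("pics/p2.png",cv2.resize(sd["img"][180:260,225:315],None,fx=8,fy=8,interpolation=2)[:,:,::-1][:600])
E
```

```text
time: 20.68
tool_pos: [0.5402, -0.0348, 0.1546]
orientation: [-0.17, 1.578, 0.098]
ft_force: [-0.5, -0.7, -1.2]
finger_gap: 0.0138
plate origin in tower mm [ -0.3  -0.2 130.4] yaw err 0.14 F [-0.5 -0.7 -1.2] gap 13.8 t 20.68
move tool xyz [32.4  1.7  0.8]
```

View pics/p2.png

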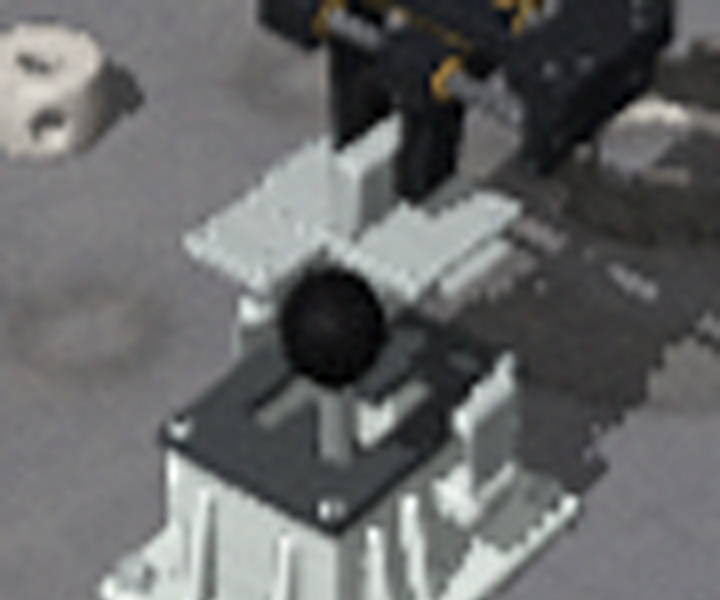

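Run:
```python
from pl import *
sd=snapshot("side");P=plate(-.0265)
obs={(44,-40,32):(188,238),(44,-1,32):(262,288),(10,40,32):(415,300),(-54,40,32):(520,203),(5,7,64):(365,170),(5,-7,64):(340,160)}
for L,o in obs.items():
    q=proj(sd,(P@np.append(np.array(L)/1e3,1))[:3]);print(L,((np.array(o)/8-.44+(225,180))-q).round(1))
c,s=np.cos(np.radians(9.7)),np.sin(np.radians(9.7))
for L,o in {(58,-42,85):(160,432),(58,42,85):(338,528),(-58,42,85):(510,355)}.items():
    x,y,z=np.array(L)/1e3;q=proj(sd,np.array([.5675+c*x-s*y,-.0307+s*x+c*y,z]));print("gate",L,((np.array(o)/8-.44+(225,180))-q).round(1))
K=proj(sd,[.6125,.016,.1693]);print("knob",(np.array((333,327))/8-.44+(225,180)-K).round(1))
```

```text
(44, -40, 32) [0.9 0.6]
(44, -1, 32) [-0.2  1.1]
(10, 40, 32) [0.2 2. ]
(-54, 40, 32) [-0.1 -0. ]
(5, 7, 64) [1.2 0.2]
(5, -7, 64) [1.9 1. ]
gate (58, -42, 85) [0.8 1.3]
gate (58, 42, 85) [1.  1.2]
gate (-58, 42, 85) [-1.5 -0.2]
knob [ 0. -0.]
```

Plate and gate residuals agree within about 0.5 px (~1 mm), so the relative alignment is good. Lowering to just above the gate.

```bash
python3 -m handwheel '[[[8,10,0.6,0.3,0],[8,11,0.6,0.3,0],[8,11,0.5,0.2,0],[8,0,0,0,0],[8,0,0,0,0]]]' 40
python3 pp.py 0 0 86
python3 - <<'E'
from h import *
sd=snapshot("side")
cv2.imwrite("pics/p3.png",cv2.resize(sd["img"][180:260,225:315],None,fx=8,fy=8,interpolation=2)[:,:,::-1][:600])
E
```

```text
time: 21.2
tool_pos: [0.5407, -0.035, 0.1234]
orientation: [-0.17, 1.577, 0.097]
ft_force: [0.3, -0.3, -2.2]
finger_gap: 0.0134
plate origin in tower mm [ 0.2 -0.6 99.3] yaw err 0.1 F [ 0.3 -0.3 -2.2] gap 13.4 t 21.2
move tool xyz [13.2  1.2 -0. ]
```

View pics/p3.png

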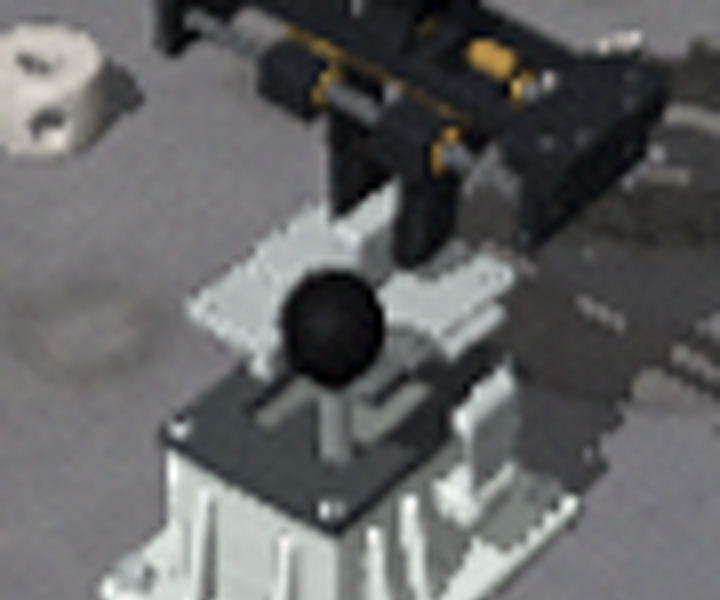

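```bash
python3 -m handwheel '[[[8,5,0.5,0,0],[8,5,0.5,0,0],[8,3,0.2,0,0],[8,0,0,0,0],[8,0,0,0,0]]]' 40
python3 pp.py 0 0 82
python3 -m handwheel '[[[8,2,0,0,0],[8,2,0,0,0],[8,0,0,0,0],[8,0,0,0,0]]]' 40
python3 pp.py 0 0 78
```

```text
time: 21.67
tool_pos: [0.5401, -0.0345, 0.1095]
orientation: [-0.169, 1.578, 0.097]
ft_force: [-0.2, -0.0, -3.3]
finger_gap: 0.0135
plate origin in tower mm [-0.4  0.  85.4] yaw err 0.09 F [-0.2 -0.  -3.3] gap 13.5 t 21.67
move tool xyz [3.4 0.1 0.5]
time: 22.0
tool_pos: [0.5399, -0.0341, 0.1054]
orientation: [-0.169, 1.578, 0.098]
ft_force: [-0.1, 3.2, -3.6]
finger_gap: 0.0136
plate origin in tower mm [-0.6  0.4 81.2] yaw err 0.09 F [-0.1  3.2 -3.6] gap 13.6 t 22.0
move tool xyz [ 3.3 -0.3  0.6]
```

```bash
python3 -m handwheel '[[[8,2,0.4,0.3,0],[8,0,0,0,0],[8,0,0,0,0]]]' 40
python3 pp.py 0 0 78
python3 -m handwheel '[[[8,2,0,0.3,0],[8,0,0,0,0],[8,0,0,0,0]]]' 40
python3 pp.py 0 0 78
python3 - <<'E'
from h import *
sd=snapshot("side")
cv2.imwrite("pics/p4.png",cv2.resize(sd["img"][180:260,225:315],None,fx=8,fy=8,interpolation=2)[:,:,::-1][:600])
E
```

```text
time: 22.25
tool_pos: [0.5401, -0.0341, 0.1034]
orientation: [-0.169, 1.578, 0.098]
ft_force: [-0.1, 3.6, -3.7]
finger_gap: 0.0138
plate origin in tower mm [-0.3  0.4 79.2] yaw err 0.1 F [-0.1  3.6 -3.7] gap 13.8 t 22.25
move tool xyz [ 1.3 -0.4  0.3]
time: 22.5
tool_pos: [0.5405, -0.0341, 0.1014]
orientation: [-0.169, 1.578, 0.098]
ft_force: [-0.2, 4.1, -3.8]
finger_gap: 0.0139
plate origin in tower mm [ 0.   0.3 77.2] yaw err 0.09 F [-0.2  4.1 -3.8] gap 13.9 t 22.5
move tool xyz [-0.7 -0.4 -0. ]
```

View pics/p4.png

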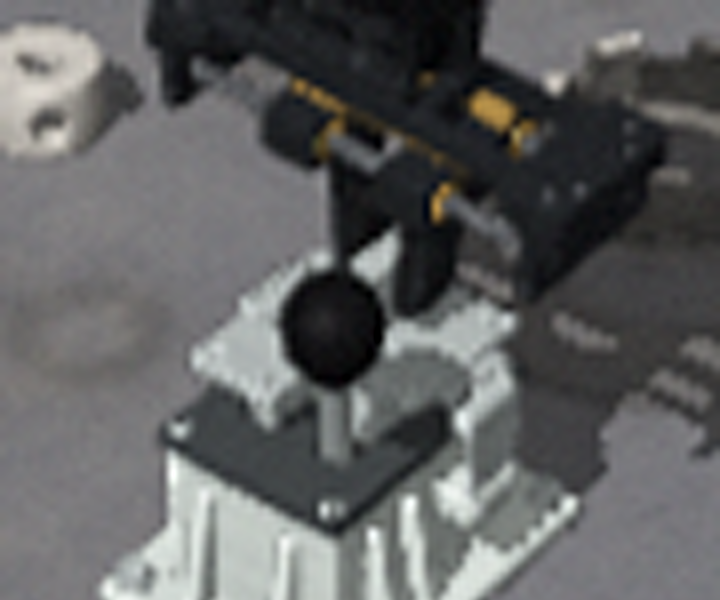

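Both tongues look to be entering the lanes, with the left ear near the left catch. Continuing in small steps.

```bash
python3 -m handwheel '[[[8,1.5,0.2,0,0],[8,0,0,0,0],[8,0,0,0,0]]]' 40
python3 pp.py 0 0 74
python3 -m handwheel '[[[8,1.5,0.2,0,0],[8,0,0,0,0],[8,0,0,0,0]]]' 40
python3 pp.py 0 0 74
```

```text
time: 22.8
tool_pos: [0.5405, -0.0341, 0.1001]
orientation: [-0.169, 1.578, 0.097]
ft_force: [-0.2, 4.2, -2.9]
finger_gap: 0.0139
plate origin in tower mm [ 0.1  0.3 76. ] yaw err 0.09 F [-0.2  4.2 -2.9] gap 13.9 t 22.8
move tool xyz [ 2.  -0.2 -0.1]
time: 23.05
tool_pos: [0.5407, -0.0342, 0.0989]
orientation: [-0.17, 1.577, 0.097]
ft_force: [-0.7, 5.1, 0.9]
finger_gap: 0.0138
plate origin in tower mm [ 0.3  0.2 74.8] yaw err 0.08 F [-0.7  5.1  0.9] gap 13.8 t 23.05
move tool xyz [ 0.8 -0.1 -0.3]
```

Contact with the catches has begun (Fz rising). I'll release the plate here, rise, and check.

```bash
python3 -m handwheel '[[[24,0,0,0,0],[24,0,0,0,0],[24,0,0,0,0],[24,0,0,0,0]]]' 10
python3 d.py
python3 -m handwheel '[[[24,-4,0,0,0],[24,-8,0,0,0],[24,-15,0,0,0],[24,-15,0,0,0],[24,-15,0,0,0],[24,0,0,0,0]]]' 10
python3 d.py
python3 - <<'E'
from h import *
sd=snapshot("side")
cv2.imwrite("pics/p5.png",cv2.resize(sd["img"][180:260,225:315],None,fx=8,fy=8,interpolation=2)[:,:,::-1][:600])
E
```

```text
time: 23.38
tool_pos: [0.5406, -0.0345, 0.0987]
orientation: [-0.17, 1.577, 0.096]
ft_force: [-0.3, 0.8, -0.0]
finger_gap: 0.0243
t 23.38 tcp [ 0.5406 -0.0345  0.0987] yaw 9.67 tilt 2.74 F [-0.33  0.85 -0.01] gap 24.3
tcp in tower frame mm [-27.1   0.8  98.7]
time: 23.88
tool_pos: [0.5422, -0.0316, 0.1588]
orientation: [-0.171, 1.572, 0.095]
ft_force: [0.6, 1.0, -0.1]
finger_gap: 0.0236
t 23.88 tcp [ 0.5422 -0.0316  0.1588] yaw 9.7 tilt 2.77 F [ 0.6   0.96 -0.06] gap 23.6
tcp in tower frame mm [-25.1   3.4 158.8]
```

View pics/p5.png

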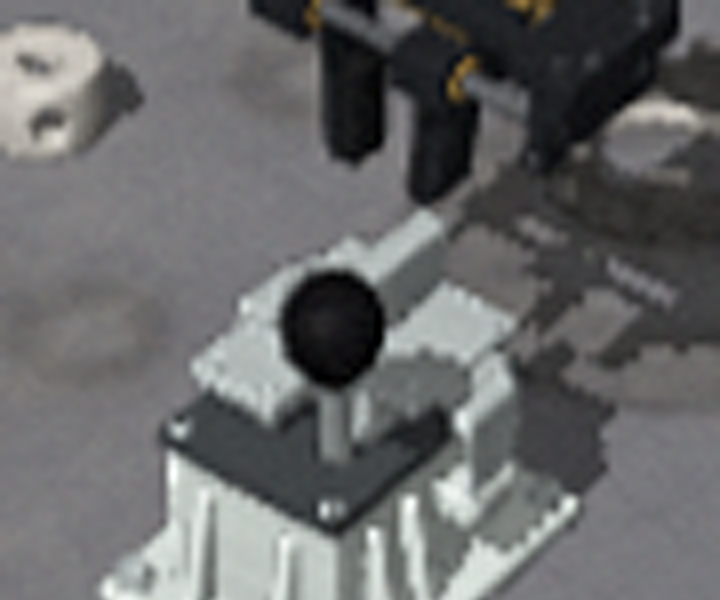

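The plate stands in the lanes on both catches with the lever in its open corner. I'll close the fingers and line up over rib_top.

```bash
python3 -m handwheel '[[[0,0,0,0,0],[0,0,0,0,0],[0,0,0,0,0],[0,0,0,0,0],[0,0,0,0,0]]]' 20
python3 d.py .5477 -.0333 .134
```

```text
time: 24.35
tool_pos: [0.5408, -0.0314, 0.1551]
orientation: [-0.169, 1.578, 0.097]
ft_force: [-0.1, 0.9, 0.2]
finger_gap: 0.0008
t 24.35 tcp [ 0.5408 -0.0314  0.1551] yaw 9.69 tilt 2.71 F [-0.12  0.87  0.21] gap 0.8
tcp in tower frame mm [-26.5   3.8 155.1]
move tool xyz mm [21.1 -2.1  6.8]
```

```bash
python3 -m handwheel '[[[0,5,-1,3.5,0],[0,5,-1,3.3,0],[0,5,0,0,0],[0,6,0,0,0],[0,0,0,0,0],[0,0,0,0,0]]]' 20
python3 d.py .5477 -.0333 .126
python3 - <<'E'
from h import *
sd=snapshot("side")
cv2.imwrite("pics/p6.png",cv2.resize(sd["img"][180:260,225:315],None,fx=8,fy=8,interpolation=2)[:,:,::-1][:600])
E
```

```text
time: 24.85
tool_pos: [0.5475, -0.0332, 0.134]
orientation: [-0.169, 1.579, 0.097]
ft_force: [0.1, -1.2, -0.5]
finger_gap: 0.0006
t 24.85 tcp [ 0.5475 -0.0332  0.134 ] yaw 9.69 tilt 2.7 F [ 0.08 -1.19 -0.54] gap 0.6
tcp in tower frame mm [-20.1   0.9 134. ]
move tool xyz mm [8.  0.3 0.3]
```

View pics/p6.png

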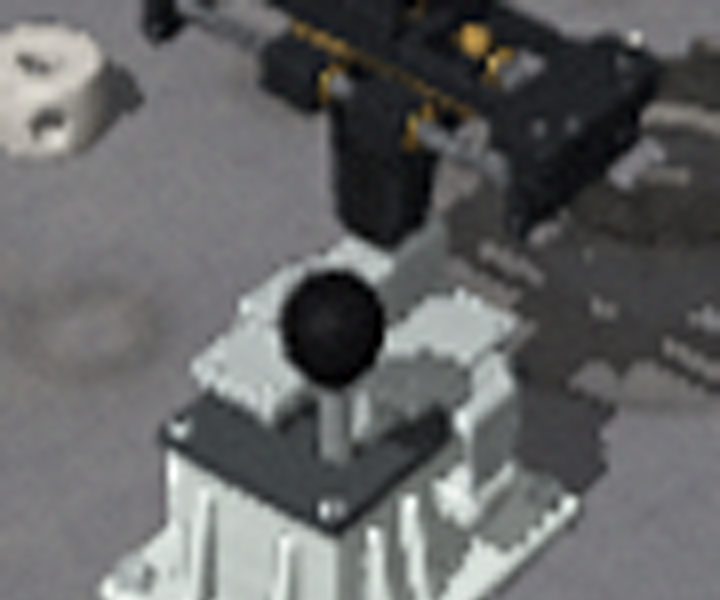

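Fingers are closed and centred over the rib. Now lowering to contact and pressing in small steps.

```bash
python3 -m handwheel '[[[0,2,0,0,0],[0,2,0,0,0],[0,0,0,0,0],[0,0,0,0,0]]]' 20
python3 d.py
python3 -m handwheel '[[[0,1.5,0,0,0],[0,1.5,0,0,0],[0,0,0,0,0],[0,0,0,0,0]]]' 20
python3 d.py
```

```text
time: 25.23
tool_pos: [0.5477, -0.0334, 0.1305]
orientation: [-0.169, 1.578, 0.097]
ft_force: [0.2, 1.1, -0.5]
finger_gap: 0.0006
t 25.23 tcp [ 0.5477 -0.0334  0.1305] yaw 9.69 tilt 2.71 F [ 0.21  1.09 -0.45] gap 0.6
tcp in tower frame mm [-20.    0.6 130.5]
time: 25.57
tool_pos: [0.5477, -0.0335, 0.1275]
orientation: [-0.169, 1.578, 0.097]
ft_force: [0.4, 0.8, 0.3]
finger_gap: 0.0005
t 25.57 tcp [ 0.5477 -0.0335  0.1275] yaw 9.69 tilt 2.71 F [0.42 0.79 0.28] gap 0.5
tcp in tower frame mm [-20.    0.5 127.5]
```

```bash
python3 -m handwheel '[[[0,1.5,0,0,0],[0,0,0,0,0],[0,0,0,0,0]]]' 20
python3 d.py .5477 -.0333 .113
```

```text
time: 25.82
tool_pos: [0.5477, -0.0336, 0.126]
orientation: [-0.169, 1.578, 0.097]
ft_force: [0.5, 0.7, 0.9]
finger_gap: 0.0004
t 25.82 tcp [ 0.5477 -0.0336  0.126 ] yaw 9.69 tilt 2.71 F [0.55 0.66 0.93] gap 0.4
tcp in tower frame mm [-20.    0.5 126. ]
move tool xyz mm [13.   0.9  0.3]
```

```bash
python3 -m handwheel '[[[0,1,0,0,0],[0,0,0,0,0],[0,0,0,0,0]]]' 20
python3 -m handwheel '[[[0,1,0,0,0],[0,0,0,0,0],[0,0,0,0,0]]]' 20
python3 -m handwheel '[[[0,1,0,0,0],[0,0,0,0,0],[0,0,0,0,0]]]' 20
python3 d.py
```

```text
time: 26.07
tool_pos: [0.5477, -0.0337, 0.125]
orientation: [-0.169, 1.578, 0.097]
ft_force: [0.2, -0.2, 0.2]
finger_gap: 0.0005
time: 26.32
tool_pos: [0.5477, -0.0337, 0.124]
orientation: [-0.169, 1.578, 0.097]
ft_force: [0.3, -0.3, -0.2]
finger_gap: 0.0003
time: 26.57
tool_pos: [0.5477, -0.0338, 0.123]
orientation: [-0.169, 1.578, 0.097]
ft_force: [0.4, -0.6, -0.1]
finger_gap: 0.0003
t 26.57 tcp [ 0.5477 -0.0338  0.123 ] yaw 9.69 tilt 2.71 F [ 0.38 -0.62 -0.12] gap 0.3
tcp in tower frame mm [-20.1   0.3 123. ]
```

```bash
python3 -m handwheel '[[[0,1,0.05,0,0],[0,0,0,0,0],[0,0,0,0,0]]]' 20 | grep -E "pos|force"
python3 -m handwheel '[[[0,1,0.05,0,0],[0,0,0,0,0],[0,0,0,0,0]]]' 20| grep -E "pos|force"
python3 -m handwheel '[[[0,1,0.05,0,0],[0,0,0,0,0],[0,0,0,0,0]]]' 20| grep -E "pos|force"
```

```text
tool_pos: [0.5477, -0.0338, 0.122]
ft_force: [-0.6, 1.1, -0.1]
tool_pos: [0.5479, -0.0337, 0.1215]
ft_force: [-0.1, 2.0, 4.2]
tool_pos: [0.5481, -0.0336, 0.1208]
ft_force: [-0.4, 1.9, 7.3]
```

Contact was at readout 0.122, and Fz is now 7 N. Continuing.

```bash
python3 -m handwheel '[[[0,1,0.05,0,0],[0,0,0,0,0],[0,0,0,0,0]]]' 20 | grep -E "pos|force"
python3 -m handwheel '[[[0,1,0.05,0,0],[0,0,0,0,0],[0,0,0,0,0]]]' 20| grep -E "pos|force"
```

```text
tool_pos: [0.5481, -0.0333, 0.12]
ft_force: [-1.2, 3.4, 8.8]
tool_pos: [0.5481, -0.033, 0.1191]
ft_force: [-1.0, 5.2, 9.1]
```

Run:
```python
from h import *
sd=snapshot("side")
cv2.imwrite("pics/p7.png",cv2.resize(sd["img"][180:260,225:315],None,fx=8,fy=8,interpolation=2)[:,:,::-1][:600])
```

```text
(no output)
```

View pics/p7.png

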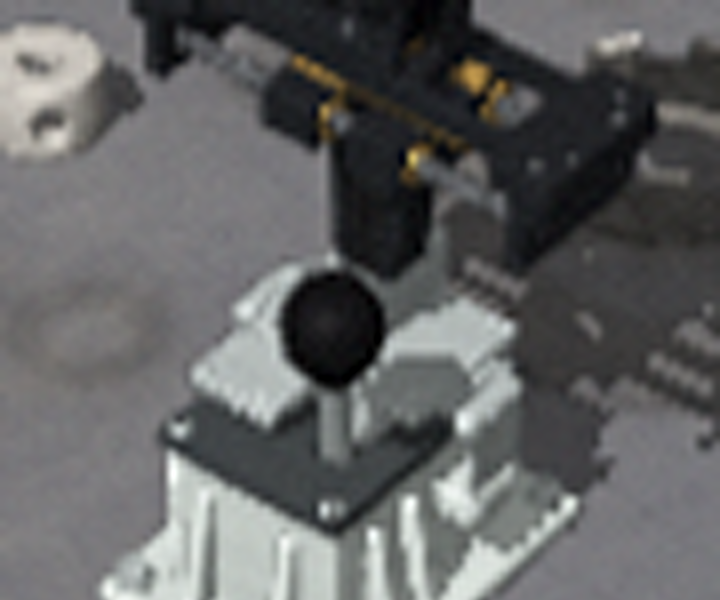

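```bash
python3 -m handwheel '[[[0,1,0.2,0,0],[0,0,0,0,0],[0,0,0,0,0]]]' 20 | grep -E "pos|force"
python3 -m handwheel '[[[0,1,0.1,0,0],[0,0,0,0,0],[0,0,0,0,0]]]' 20| grep -E "pos|force"
```

```text
tool_pos: [0.548, -0.0325, 0.1179]
ft_force: [-0.5, 6.6, 8.0]
tool_pos: [0.5474, -0.0336, 0.1158]
ft_force: [-0.9, 0.3, -0.3]
```

```bash
python3 -m handwheel '[[[0,1,0.1,0,0],[0,0,0,0,0],[0,0,0,0,0]]]' 20 | grep -E "pos|force"
```

```text
tool_pos: [0.5474, -0.0336, 0.1148]
ft_force: [0.5, 0.2, -0.3]
```

The force dropped to zero at about 6 mm down, which looks like a snap. I'll stop pushing, back off and look.

```bash
python3 -m handwheel '[[[0,-5,0,0,0],[0,-15,0,0,0],[0,-25,0,0,0],[0,-30,0,0,0],[0,0,0,-35,0],[0,0,0,-40,0],[0,0,0,-40,0],[0,0,0,-40,0]]]' 20
python3 -m handwheel '[[[0,0,0,-40,0],[0,0,0,0,0],[0,0,0,0,0]]]' 20
python3 - <<'E'
from h import *
sd=snapshot("side");t=snapshot("top")
cv2.imwrite("pics/q1.png",cv2.resize(sd["img"][180:260,225:315],None,fx=8,fy=8,interpolation=2)[:,:,::-1][:600])
cv2.imwrite("pics/q2.png",cv2.resize(t["img"][150:240,240:340],None,fx=6,fy=6,interpolation=2)[:,:,::-1])
E
```

```text
time: 29.28
tool_pos: [0.3936, -0.056, 0.1925]
orientation: [-0.17, 1.577, 0.097]
ft_force: [0.8, -1.8, 0.5]
finger_gap: 0.0008
time: 29.53
tool_pos: [0.355, -0.063, 0.1937]
orientation: [-0.169, 1.576, 0.095]
ft_force: [-0.2, -0.4, -0.2]
finger_gap: 0.0002
```

View pics/q1.png

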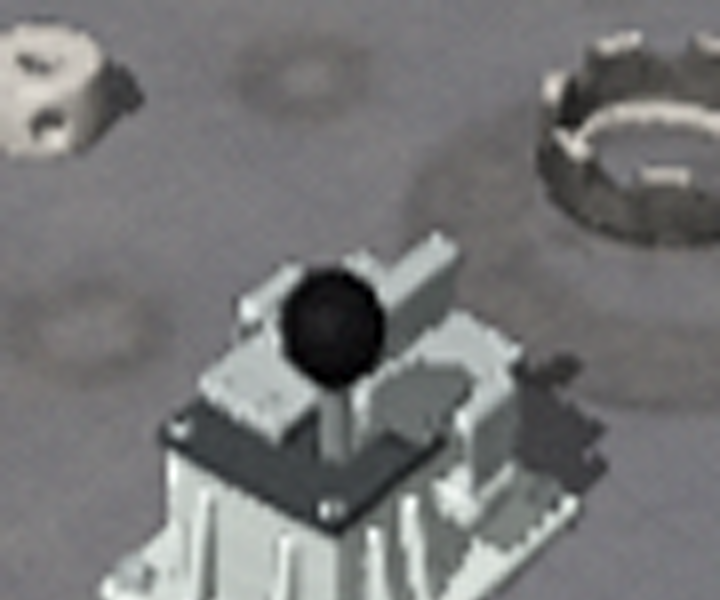

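View pics/q2.png

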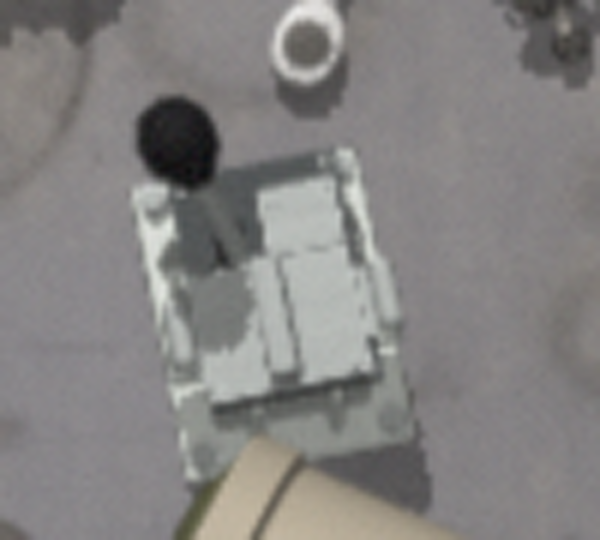

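Both views show the plate lying flat, the lever in its open corner, and the catch noses where they stood at the start (top view left ≈(270,205), right ≈(305,198)). I'll check height and position in numbers.

Run:
```python
from h import *
t=snapshot("top");sd=snapshot("side");c,s=np.cos(np.radians(9.7)),np.sin(np.radians(9.7))
def w(L,dz): x,y,z=np.array(L)/1e3;return np.array([.5675+c*x-s*y,-.0307+s*x+c*y,z+dz])
obsS={(44,-40,93):(200,380),(44,-1,93):(280,432),(-54,40,93):(522,350),(-53,7,125):(460,245),(-53,-7,125):(437,232)}
for dz in(0,.003,.006):
    r=np.array([(np.array(o)/8-.44+(225,180))-proj(sd,w(L,dz)) for L,o in obsS.items()]);print("side dz",dz,r.mean(0).round(2),r.round(1).tolist())
g={(58,-42,85):(160,432),(58,42,85):(338,528)}
r=np.array([(np.array(o)/8-.44+(225,180))-proj(sd,w(L,0)) for L,o in g.items()]);print("gate",r.round(1).tolist())
obsT={(44,-40,93):(330,178),(44,-1,93):(260,195),(-54,-40,93):(375,370),(-54,40,93):(215,402),(-53,0,125):(287,378),(5,0,125):(262,258)}
for dz in(0,.006):
    r=np.array([(np.array(o)/6-.42+(240,150))-proj(t,w(L,dz)) for L,o in obsT.items()]);print("top dz",dz,r.mean(0).round(2),r.round(1).tolist())
# catch compare with start
a=cv2.imread("pics/side0.png");b=sd["img"][:,:,::-1]
A=np.hstack([a[215:250,270:300],b[215:250,270:300],a[205:235,245:275].repeat(1,0)[:35] if 0 else a[200:235,240:270],b[200:235,240:270]])
cv2.imwrite("pics/q3.png",cv2.resize(A,None,fx=6.5,fy=6.5,interpolation=2))
ta=cv2.imread("pics/top0.png");tb=t["img"][:,:,::-1]
cv2.imwrite("pics/q4.png",cv2.resize(np.hstack([ta[175:230,255:315],tb[175:230,255:315]]),None,fx=6.5,fy=6.5,interpolation=2))
```

```text
side dz 0 [2.1 0. ] [[2.2, -1.0], [2.2, -0.0], [1.2, 0.8], [2.1, 0.0], [2.8, 0.2]]
side dz 0.003 [2.09 0.77] [[2.2, -0.2], [2.2, 0.8], [1.2, 1.5], [2.0, 0.8], [2.8, 1.0]]
side dz 0.006 [2.08 1.54] [[2.3, 0.5], [2.2, 1.5], [1.1, 2.3], [2.0, 1.6], [2.8, 1.8]]
gate [[0.8, 1.3], [1.0, 1.2]]
top dz 0 [-1.69  0.61] [[-2.3, 0.5], [-0.7, 0.9], [-1.4, -0.1], [-0.5, 0.1], [-2.5, 1.3], [-2.7, 1.1]]
top dz 0.006 [-1.73  1.09] [[-2.3, 1.0], [-0.7, 1.4], [-1.5, 0.3], [-0.5, 0.5], [-2.5, 1.7], [-2.7, 1.6]]
```

View pics/q3.png

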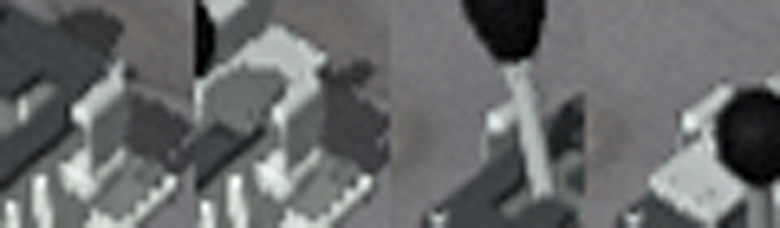

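View pics/q4.png

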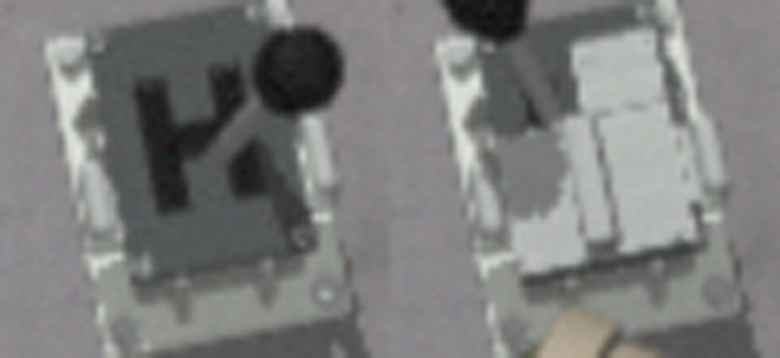

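Position and catches look right, but with my corner picks the height check is only good to a few mm. I'll probe the rib lightly: at home it should be met near readout 0.109.

```bash
python3 -m handwheel '[[[0,0,0,40,0],[0,0,0,40,0],[0,0,0,40,0],[0,0,0,40,0],[0,0,0,35,0],[0,0,0,0,0],[0,0,0,0,0]]]' 20
python3 d.py .5477 -.0336 .117
```

```text
time: 30.32
tool_pos: [0.5495, -0.0292, 0.1884]
orientation: [-0.171, 1.579, 0.099]
ft_force: [-0.8, 0.1, -0.3]
finger_gap: 0.001
t 30.32 tcp [ 0.5495 -0.0292  0.1884] yaw 9.81 tilt 2.7 F [-0.77  0.13 -0.26] gap 1.0
tcp in tower frame mm [-17.5   4.5 188.4]
move tool xyz mm [71.5 -0.9 -1.3]
```

```bash
python3 -m handwheel '[[[0,20,-0.5,-1,0],[0,20,-0.4,-0.5,0],[0,20,0,0,0],[0,8,0,0,0],[0,3,0,0,0],[0,0,0,0,0],[0,0,0,0,0]]]' 20
python3 d.py .5477 -.0336 .110
for i in 1; do python3 -m handwheel '[[[0,1,0,0,0],[0,0,0,0,0],[0,0,0,0,0]]]' 20 | grep -E "pos|force"; done
python3 -m handwheel '[[[0,1,0,0,0],[0,0,0,0,0],[0,0,0,0,0]]]' 20 | grep -E "pos|force"
```

```text
time: 30.9
tool_pos: [0.5466, -0.0346, 0.1201]
orientation: [-0.17, 1.576, 0.097]
ft_force: [0.5, -0.4, 0.3]
finger_gap: 0.0007
t 30.9 tcp [ 0.5466 -0.0346  0.1201] yaw 9.69 tilt 2.72 F [ 0.49 -0.4   0.3 ] gap 0.7
tcp in tower frame mm [-21.3  -0.3 120.1]
move tool xyz mm [10.   1.2  1.4]
tool_pos: [0.5464, -0.0345, 0.1187]
ft_force: [0.4, -0.4, 0.0]
tool_pos: [0.5462, -0.0345, 0.1171]
ft_force: [-0.3, -0.4, 0.3]
```

```bash
python3 -m handwheel '[[[0,1,0.4,0.5,0],[0,1,0,0,0],[0,0,0,0,0],[0,0,0,0,0]]]' 20 | grep -E "pos|force"
python3 -m handwheel '[[[0,1,0,0,0],[0,0,0,0,0],[0,0,0,0,0]]]' 20 | grep -E "pos|force"
python3 -m handwheel '[[[0,1,0,0,0],[0,0,0,0,0],[0,0,0,0,0]]]' 20 | grep -E "pos|force"
```

```text
tool_pos: [0.5466, -0.0341, 0.115]
ft_force: [0.2, -0.4, -0.2]
tool_pos: [0.5466, -0.0342, 0.114]
ft_force: [0.0, -0.2, 0.4]
tool_pos: [0.5467, -0.0344, 0.1132]
ft_force: [1.0, -1.3, 0.3]
```

```bash
python3 -m handwheel '[[[0,1,0,0,0],[0,0,0,0,0],[0,0,0,0,0]]]' 20 | grep -E "pos|force"
python3 -m handwheel '[[[0,1,0,0,0],[0,0,0,0,0],[0,0,0,0,0]]]' 20 | grep -E "pos|force"
```

```text
tool_pos: [0.5469, -0.0346, 0.1124]
ft_force: [-0.8, -2.2, 3.6]
tool_pos: [0.5462, -0.034, 0.1106]
ft_force: [0.5, 0.5, 0.5]
```

Contact came at 0.1128, then it gave way, so the plate had been sitting a few mm proud and settled further. Continuing gently.

```bash
python3 -m handwheel '[[[0,1,0,0.3,0],[0,0,0,0,0],[0,0,0,0,0]]]' 20 | grep -E "pos|force"
python3 -m handwheel '[[[0,1,0,0.3,0],[0,0,0,0,0],[0,0,0,0,0]]]' 20 | grep -E "pos|force"
```

```text
tool_pos: [0.5468, -0.0342, 0.1099]
ft_force: [0.2, 0.3, -0.3]
tool_pos: [0.5472, -0.0343, 0.109]
ft_force: [-0.7, 0.5, 0.2]
```

```bash
python3 -m handwheel '[[[0,1,0,0,0],[0,0,0,0,0],[0,0,0,0,0]]]' 20 | grep -E "pos|force"
```

```text
tool_pos: [0.5473, -0.0343, 0.1088]
ft_force: [-1.6, 0.7, 6.2]
```

```bash
python3 -m handwheel '[[[0,0.8,0,0,0],[0,0,0,0,0],[0,0,0,0,0]]]' 20 | grep -E "pos|force"
python3 -m handwheel '[[[0,0.5,0,0,0],[0,0,0,0,0],[0,0,0,0,0]]]' 20 | grep -E "pos|force"
```

```text
tool_pos: [0.5475, -0.0344, 0.1088]
ft_force: [-4.0, 0.3, 13.5]
tool_pos: [0.5476, -0.0344, 0.1087]
ft_force: [-4.8, 1.6, 15.9]
```

A hard stop at 0.1087, exactly the predicted home height; 16 N with no further travel. I'll stop pushing, rise and retreat.

```bash
python3 -m handwheel '[[[0,-5,0,0,0],[0,-15,0,0,0],[0,-25,0,0,0],[0,-35,0,0,0],[0,0,0,-35,0],[0,0,0,-40,0],[0,0,0,-40,0],[0,0,0,-40,0]]]' 20
python3 -m handwheel '[[[0,0,0,-40,0],[0,0,0,0,0],[0,0,0,0,0],[0,0,0,0,0]]]' 20
python3 - <<'E'
from h import *
t=snapshot("top");sd=snapshot("side")
b=sd["img"][:,:,::-1];a=cv2.imread("pics/side0.png")
cv2.imwrite("pics/r1.png",cv2.resize(b[180:260,225:315],None,fx=7.5,fy=7.5,interpolation=2))
ta=cv2.imread("pics/top0.png");tb=t["img"][:,:,::-1]
cv2.imwrite("pics/r2.png",cv2.resize(np.hstack([ta[165:230,255:315],tb[165:230,255:315]]),None,fx=6.5,fy=6.5,interpolation=2))
cv2.imwrite("pics/r3.png",tb)
d=np.abs(ta.astype(int)-tb).max(2);
c,s=np.cos(np.radians(9.7)),np.sin(np.radians(9.7))
def w(L,dz): x,y,z=np.array(L)/1e3;return np.array([.5675+c*x-s*y,-.0307+s*x+c*y,z+dz])
E
```

```text
time: 34.65
tool_pos: [0.3932, -0.0567, 0.1889]
orientation: [-0.17, 1.577, 0.097]
ft_force: [-1.0, -1.4, -0.3]
finger_gap: 0.0005
time: 34.98
tool_pos: [0.3562, -0.0638, 0.19]
orientation: [-0.17, 1.576, 0.096]
ft_force: [-1.1, 0.1, -0.8]
finger_gap: 0.0006
```

View pics/r1.png

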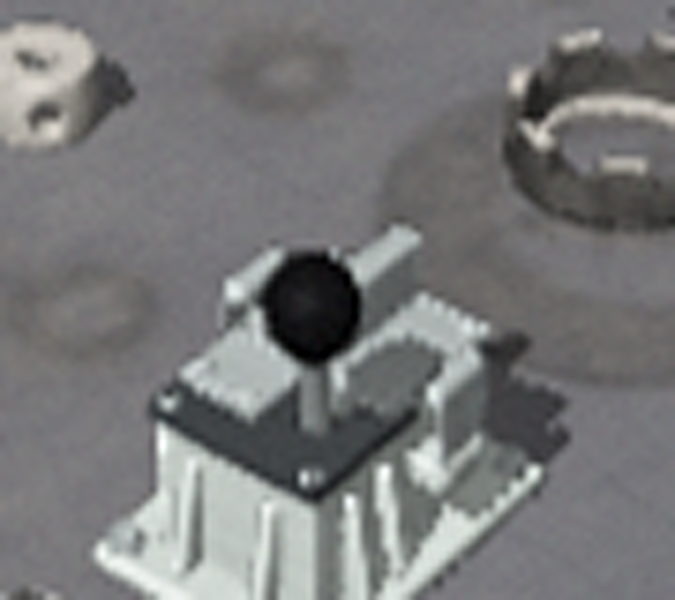

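View pics/r2.png

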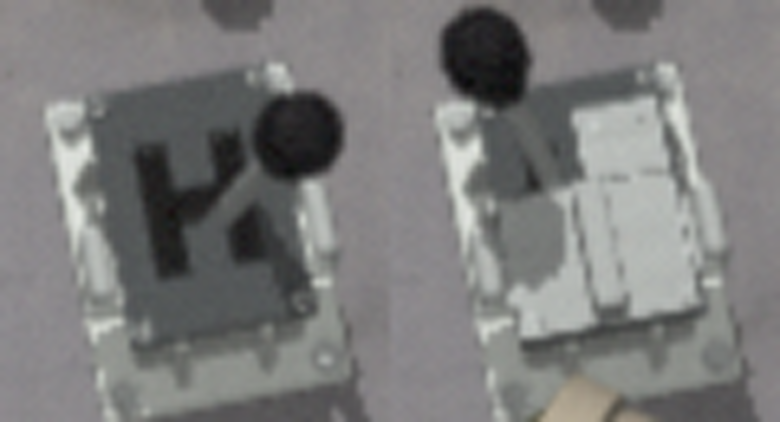

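View pics/r3.png

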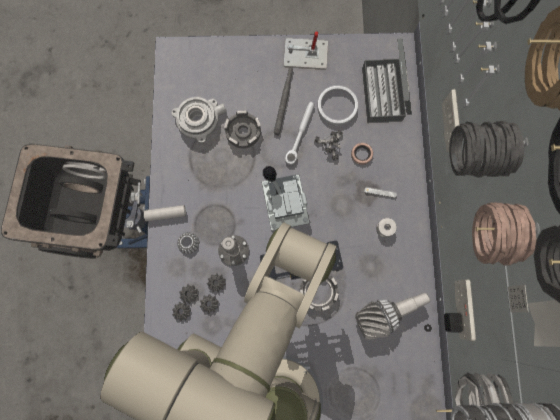

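The final views show the plate flat. Both catch noses are at the same pixels as at the start (right (318,215), left (95,260) in the paired crops), the lever is ahead in the left lane, and the bystanders haven't moved. Handing in.

Run:
```python
from bench import *
print(sense()["time"]); print(hand_in())
```

```text
35.0833
the job is handed in; nothing more can be done
None
```

I handed the job in at 35.1 s: the lever is in the left lane, fully ahead, and the lock plate is home under both catches. Hand-in reports no verdict.

**Lever:** I gripped the knob and took it across neutral and fully ahead. It was already about at neutral, so there was no travel along the right-hand lane. From two views, fore is about 0.30 rad and across about 0.23 rad.

**Plate:** I set it in the lanes with its open corner round the lever, then pressed it on the rib top. It gave way at about 9 N, but a second probe found it still about 4 mm high. A light push, 3.6 N at the last reading before it gave way, seated it fully. It then met a hard stop at the expected home height (tool readout 0.1087 against 0.109). The highest push I read was 16 N.

**Last pictures:** the plate is flat, both catch noses are at the same pixels as at the start, and the bystanders have not moved. The arm was clear of everything.

**Checks that failed or disagreed:**
- **Fingertip height:** the fingertips really sat about 32–35 mm higher than the tool readout and the stated geometry imply. I corrected for this from the images and by touch.
- **Joint 6:** it ran to its stop once, reading −2.883 rad against the −2.88 limit. That left the tool tilted 2.7° for the rest of the job, and I can't tell whether it counts as passing the joint's range.
- **Plate position in the images:** the plate's corners sat up to 4 mm to one side of my tower estimate. Because the tongues are down in the lanes, I think that is calibration and corner-picking error rather than a real offset.

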